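Find the hold-down weight by heft and load the bonding jig

TASK

The board in the bonding jig needs its steel hold-down weight, which is in one of the three identical grey cases; the other two hold only foam blanks. With the lids shut, lift the cases to feel which one is heavy, stand each upright on the bench again and open only the heavy one, so that no dust gets into the others. Then lift the weight out and stand it in the ring on the jig's pressure plate so that it presses the plate fully down, leaving the tweezers, spare board, tape roll and carrier frame where they lie.

Things in the scene. Friction and masses are not known exactly. Their poses are not given: they have to be found in the camera images.
- case_a: One of three identical dark grey clamshell cases, 72 (x) x 66 (y) x 58 mm high shut, about 0.2 kg plus content, loose. Origin: centre of underside, z up; hinge at the +x end, finger tab at the -x end. Base 34 mm high, its flat y sides 66 mm apart: lift it by these. The lid is only 61 mm wide and does not hold the case. Any one of the three holds the 0.4 kg steel weight, the others a 0.012 kg blank
- case_a_lid (a joint): Lid hinge of case_a, rad: 0 shut, 2.0 fully open (leaning back beyond upright). Hinge line along the case's y, 36.5 mm towards +x and 34.5 mm up from the case's origin. Friction hinge (0.03 N m), no catch: about 0.6 N up at the tab lifts it, it stays where it is left
- case_a_tab (a point): Middle of the outer edge, underside, of the finger tab of case_a, 86.5 mm from the hinge line. Tab 30 mm wide (along the case's y), 5 mm thick, 15 mm out from the lid's -x end, 36 mm above the bench when shut, nothing below: put a tilted fingertip under it or pinch its two ends from above. Moves with the lid
- case_a_pad: Felt pad in the pocket of case_a, under weight or blank (same shape: body 46 mm round, 26 mm high, short neck, then a knob 24 mm round, 14 mm high, all on one axis, 44 mm in all; 1.5 mm play around). They stand on it, centred, 6 mm above the case's underside: the knob is 36 to 50 mm up, clear above the open base's rim. Origin: centre of the pad's underside, 4 mm up
- case_b: One of three identical dark grey clamshell cases, 72 (x) x 66 (y) x 58 mm high shut, about 0.2 kg plus content, loose. Origin: centre of underside, z up; hinge at the +x end, finger tab at the -x end. Base 34 mm high, its flat y sides 66 mm apart: lift it by these. The lid is only 61 mm wide and does not hold the case. Any one of the three holds the 0.4 kg steel weight, the others a 0.012 kg blank
- case_b_lid (a joint): Lid hinge of case_b, rad: 0 shut, 2.0 fully open (leaning back beyond upright). Hinge line along the case's y, 36.5 mm towards +x and 34.5 mm up from the case's origin. Friction hinge (0.03 N m), no catch: about 0.6 N up at the tab lifts it, it stays where it is left
- case_b_tab (a point): Middle of the outer edge, underside, of the finger tab of case_b, 86.5 mm from the hinge line. Tab 30 mm wide (along the case's y), 5 mm thick, 15 mm out from the lid's -x end, 36 mm above the bench when shut, nothing below: put a tilted fingertip under it or pinch its two ends from above. Moves with the lid
- case_b_pad: Felt pad in the pocket of case_b, under weight or blank (same shape: body 46 mm round, 26 mm high, short neck, then a knob 24 mm round, 14 mm high, all on one axis, 44 mm in all; 1.5 mm play around). They stand on it, centred, 6 mm above the case's underside: the knob is 36 to 50 mm up, clear above the open base's rim. Origin: centre of the pad's underside, 4 mm up
- case_c: One of three identical dark grey clamshell cases, 72 (x) x 66 (y) x 58 mm high shut, about 0.2 kg plus content, loose. Origin: centre of underside, z up; hinge at the +x end, finger tab at the -x end. Base 34 mm high, its flat y sides 66 mm apart: lift it by these. The lid is only 61 mm wide and does not hold the case. Any one of the three holds the 0.4 kg steel weight, the others a 0.012 kg blank
- case_c_lid (a joint): Lid hinge of case_c, rad: 0 shut, 2.0 fully open (leaning back beyond upright). Hinge line along the case's y, 36.5 mm towards +x and 34.5 mm up from the case's origin. Friction hinge (0.03 N m), no catch: about 0.6 N up at the tab lifts it, it stays where it is left
- case_c_tab (a point): Middle of the outer edge, underside, of the finger tab of case_c, 86.5 mm from the hinge line. Tab 30 mm wide (along the case's y), 5 mm thick, 15 mm out from the lid's -x end, 36 mm above the bench when shut, nothing below: put a tilted fingertip under it or pinch its two ends from above. Moves with the lid
- case_c_pad: Felt pad in the pocket of case_c, under weight or blank (same shape: body 46 mm round, 26 mm high, short neck, then a knob 24 mm round, 14 mm high, all on one axis, 44 mm in all; 1.5 mm play around). They stand on it, centred, 6 mm above the case's underside: the knob is 36 to 50 mm up, clear above the open base's rim. Origin: centre of the pad's underside, 4 mm up
- jig: Bonding jig fixed to the bench: aluminium base 110 x 110 x 14 mm with a circuit board in its nest and four steel guide posts (8 mm, at 40 mm either way from the middle, tops 55 mm above the bench). Origin: centre of its underside
- press_plate (a joint): Travel of the jig's dark pressure plate (96 x 96 x 8 mm, on the four posts), m: 0 up on its springs, 0.006 fully down on the board. It starts to sink at about 1 N and is fully down at 2.3 N or more
- plate_seat (a point): Centre of the seat on top of the pressure plate, where the weight stands (43 mm above the bench with the plate up): a flat round felt pad inside an aluminium ring of 53 mm inner, 61 mm outer diameter, whose top is 4.5 mm above the pad. z up
- tweezers_b: Bystander: black tweezers, 120 x 13 x 10 mm, lying on the tool mat just behind the cases; origin near the middle of the underside, long along y
- spare_board: Bystander: beige circuit board with a black thumb stick, 42 x 68 x 10 mm, lying on the bench at the far left behind the jig; origin at the centre of its underside
- esd_tray: Fixed black tray of boards, 157 x 198 x 36 mm, propped aslant on a stand between the cases and the jig, its highest corner 150 mm above the bench: pass over it. Origin: centre of its underside
- tape_roll: Bystander: orange roll of tape, 104 mm across, 12 mm high, lying flat behind the jig; origin at the centre of its underside
- carrier_frame: Bystander: beige carrier frame, 48 x 72 x 10 mm, lying behind the jig; origin at the centre of its underside
There are look-alikes about, which are no part of the job. Leave any blue look-alike of the case_a alone.

How it is judged:
On the way, in this order (a step that is already met when the one before it is completed fails the run):
1. a case has been lifted off the bench to feel its weight, all lids shut (height (world z) of any of case_a, case_b, case_c above 0.006 m and value of joint each of case_a_lid, case_b_lid, case_c_lid below 0.3 rad), for 0.2 s.
2. the case with the steel weight in it stands open on the bench (((value of joint case_a_lid above 1.2 rad and contact force between case_a_pad and anything else above 2.5 N and height (world z) of case_a below 0.006 m) or (value of joint case_b_lid above 1.2 rad and contact force between case_b_pad and anything else above 2.5 N and height (world z) of case_b below 0.006 m) or (value of joint case_c_lid above 1.2 rad and contact force between case_c_pad and anything else above 2.5 N and height (world z) of case_c below 0.006 m))), for 0.1 s.
3. the weight stands in the seat and has pressed the plate down (value of joint press_plate above 0.005 m and contact force between press_plate_c1 and anything else above 2.8 N), for 0.2 s.
At the end, for the whole second after the job is handed in: The weight stands flat in the ring (over 2.8 N on its felt pad) with the plate down more than 5 mm; all cases stand upright on the bench (0.1 rad, 6 mm), at rest, over 90 mm from the middle of the jig; at least two lids are shut (under 0.12 rad) (all of step 3 and height (world z) of each of case_a, case_b, case_c below 0.006 m and angle between each of case_a, case_b, case_c's own z axis and vertical below 0.1 rad and horizontal distance between each of case_a, case_b, case_c and jig above 0.09 m and linear speed of each of case_a, case_b, case_c below 0.01 m/s and value of joint any of case_a_lid, case_b_lid below 0.12 rad and value of joint any of case_a_lid, case_c_lid below 0.12 rad and value of joint any of case_b_lid, case_c_lid below 0.12 rad); the robot touches nothing.
It fails at once if a case that holds only a foam blank stands opened ((value of joint case_a_lid above 0.5 rad and contact force between case_a_pad and anything else between 0.04 and 1.5 N and contact force between the fingers and anything else below 0.02 N and velocity of joint case_a_lid between -0.05 and 0.05 rad/s and linear speed of case_a below 0.003 m/s and angular speed of case_a below 0.03 rad/s and height (world z) of case_a below 0.004 m) or (value of joint case_b_lid above 0.5 rad and contact force between case_b_pad and anything else between 0.04 and 1.5 N and contact force between the fingers and anything else below 0.02 N and velocity of joint case_b_lid between -0.05 and 0.05 rad/s and linear speed of case_b below 0.003 m/s and angular speed of case_b below 0.03 rad/s and height (world z) of case_b below 0.004 m) or (value of joint case_c_lid above 0.5 rad and contact force between case_c_pad and anything else between 0.04 and 1.5 N and contact force between the fingers and anything else below 0.02 N and velocity of joint case_c_lid between -0.05 and 0.05 rad/s and linear speed of case_c below 0.003 m/s and angular speed of case_c below 0.03 rad/s and height (world z) of case_c below 0.004 m)).
It fails at once if two cases are open at once (value of joint each of case_a_lid, case_b_lid above 0.5 rad or value of joint each of case_a_lid, case_c_lid above 0.5 rad or value of joint each of case_b_lid, case_c_lid above 0.5 rad).
It fails at once if a case is tipped beyond 45 degrees (angle between any of case_a, case_b, case_c's own z axis and vertical above 0.79 rad).
It fails at once if the black tweezers, spare board, tape roll or carrier frame is moved by more than 30 mm (distance of any of tweezers_b, spare_board, tape_roll, carrier_frame from where it was at the start of the episode above 0.03 m).
It also fails if it takes over 72 s, if anything falls off the work surface, if the arm or the gripper's body presses on something with over 40 N, if the wrist force passes 120 N, or if a joint passes its speed limit or range.

ROBOT

A 6-joint arm with a two-finger parallel gripper is mounted at the origin on a cart in front of the work surface, level with it; the furniture and walls round the work are solid. World frame = base frame: x ahead of the robot, y to its left, z up, the work surface at z = 0. Lengths are in m, angles in rad, forces in N, time in s.
With the tool pointing down it reaches from about 0.3 to 0.75 m from the base axis. Payload 8.5 kg.
Tool frame: the origin (TCP) lies on the mounting face of the last link; the fingertips stand 166 mm ahead of it and the grasp point (between the pads) lies 147 mm ahead of it; x points along the fingers, z is the direction in which the jaws open and shut, and the axes are right-handed (so a half turn about x gives the same grasp; the last joint's range is limited). The gripper opens to 88 mm and grips with 3 to 60 N. Pads are 18 mm wide; open, the fingers measure 123 mm over their backs; the gripper's body (75 mm by 187 mm) begins 45 mm behind the grasp point.
Start: joints at [-1.387, 0.381, 1.297, -0, 1.464, -0.215], TCP at [0.214, -0.507, 0.405] pointing down, gripper open.
Joint ranges: [-3.11, 3.11], [-0.89, 2.33], [0.22, 2.48], [-1.42, 4.56], [0.17, 2.85], [-2.88, 2.88]. Speed limits (rad/s): [2.39, 2.39, 3.14, 3.14, 3.14, 3.14].

INTERFACE

Orientations are given as a 3x3 rotation matrix whose columns are the frame's x, y, z axes.
In Python, from rig import telemetry, imaging, job gives the robot as it stands. The module is installed in compiled form; this text tells all that it offers.
- The arm moves only by the shell command python3 -m creep 'ROWS' [FORCE]. ROWS is a JSON object of lists of equal length, an entry for each row: "gripper": the opening, from -1 (shut) to 1 (fully open); "translation": the shift along the tool's x, y, z in mm, a list of three; "turn": the turn, a rotation vector about the tool's x, y, z in rad, a list of three. A call has exactly 5 rows; each row shifts and turns the pose as measured when the row begins, along the tool's axes as they then stand; what a row does not reach is not made up. A row lasts 1/10 s, in which the tool goes at most 50 mm and 8.59 degrees, less where a joint would pass 70% of its speed; a pose out of reach is approached as far as the arm can. A call with a gripper value outside its range is refused whole. The fingers move at their own pace and stop on an object; FORCE is the grip in N (left out, the last holds). Time passes only in rows, so rows that do not move let the fingers close, or fill a call up. It gives the time, the measured TCP pose, the force and the opening at its end, in the units of the state.
- telemetry.state(): the state, without advancing time (a new reading comes with each control period).
- imaging.grab_frame(name): name is "scene" or "top"; returns the picture (420x560x3 uint8, red, green, blue); there is no depth.
- imaging.camera_info(name): a dict with "camera_matrix" (3x3 intrinsics, pixels), "origin" and "orientation" of the camera in the world. Camera axes: x right, y up, looking along -z (the intrinsics and any distortion apply to the point x, -y, -z); pixel columns grow to the right and rows downward; lengths in m; the calibration is good to about 2 mm. A picture is of the moment at which its call begins. camera_info takes no time and is no camera call.
- job.sign_off(): hands the job in, once; it reports no verdict.
The state is a dict: "time_s": time; "q": joint angles; "qd": joint speeds; "joint_torque": joint torques, N m; "eef_pos": TCP position; "tcp_rot": TCP orientation; "wrist_force": force on the tool from outside, world axes, zero at the start; "moment": the same for the moment, N m; "grip_width": finger opening in m.
Only numpy, scipy, OpenCV 4.12 (cv2) and the standard library are available. Lean on these libraries where they do the work, as an engineer would, in place of code of your own. Each camera call takes 0.05 s, during which the arm holds its last target.

## Working session

There is one attempt and no reset: what is moved stays moved. The work goes in short steps, Python scripts to look and compute and a shell command to move; the robot and the scene stay as the last step left them, time stands still between calls to the robot, and variables do not carry over. Pictures are saved under pics/ and viewed, and the job is handed in when it is done.

```bash
mkdir -p pics; ls
python3 - <<'E'
from rig import telemetry, imaging
import cv2
s=telemetry.state()
for k,v in s.items(): print(k,v)
for n in("scene","top"):
    cv2.imwrite(f"pics/{n}0.png",imaging.grab_frame(n)[:,:,::-1]); print(imaging.camera_info(n))
E
```

```text
pics
time_s 0.0
q [-1.38728092e+00  3.81176801e-01  1.29823177e+00 -8.33336046e-06
  1.46362675e+00 -2.15299895e-01]
qd [-7.99805867e-04  1.23418420e-03  1.22798767e-03  1.32289733e-07
 -1.79940491e-04 -4.95951153e-04]
joint_torque [ 7.45474354e-04 -4.37922442e+01 -2.24562925e+01  7.12913694e-02
  3.51769861e-02 -1.14944391e-04]
eef_pos [ 0.21356833 -0.5067912   0.40415769]
tcp_rot [[-2.71414807e-04  9.21521383e-01  3.88327526e-01]
 [ 1.41693176e-03  3.88327505e-01 -9.21520342e-01]
 [-9.99998959e-01  3.00119339e-04 -1.41113075e-03]]
wrist_force [-0.04567693  0.00120791  0.12463808]
moment [0.01493016 0.00284736 0.0229672 ]
grip_width 0.08812118195591495
{'camera_matrix': array([[450.61377988,   0.        , 282.58753146],
       [  0.        , 450.61377988, 211.15609363],
       [  0.        ,   0.        ,   1.        ]]), 'origin': array([-0.12344633,  0.50909531,  1.09934823]), 'orientation': array([[-0.68350177,  0.53937226, -0.49183625],
       [-0.72984913, -0.51612022,  0.44826351],
       [-0.01206574,  0.66535516,  0.74642946]])}
{'camera_matrix': array([[466.32245048,   0.        , 280.99473604],
       [  0.        , 466.32245048, 210.8855275 ],
       [  0.        ,   0.        ,   1.        ]]), 'origin': array([ 0.38167864, -0.11151202,  1.50119563]), 'orientation': array([[-0.02515787,  0.99237364, -0.12067159],
       [-0.9996158 , -0.0263769 , -0.00851511],
       [-0.01163311,  0.12041101,  0.99265596]])}
```

View pics/scene0.png

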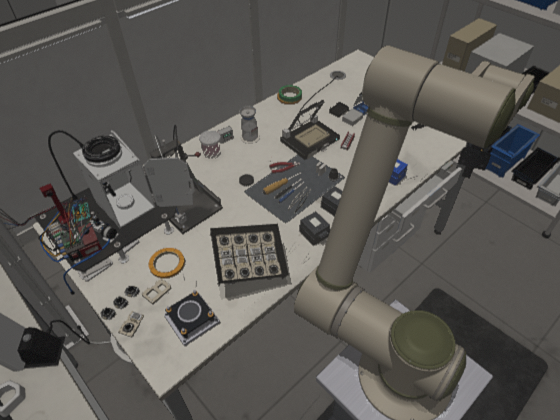

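View pics/top0.png

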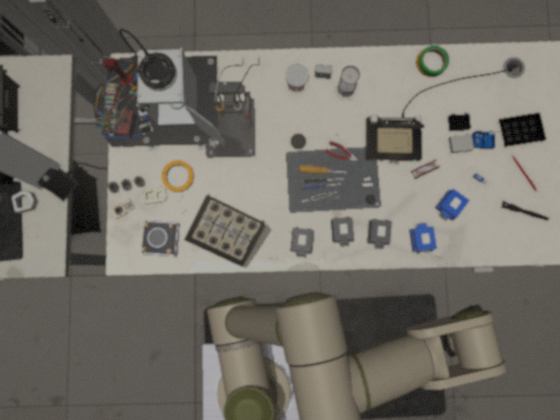

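The scene and top views agree. The three grey cases are at top pixels (302,241), (343,231) and (379,233), with blue look-alikes at (424,238) and (452,205). The jig is at (160,238) and the tray at (227,231). Next I'll zoom in.

Run:
```python
import cv2
a=cv2.imread("pics/top0.png")
cv2.imwrite("pics/z1.png",cv2.resize(a[180:280,280:440],None,fx=5,fy=5,interpolation=cv2.INTER_CUBIC))
cv2.imwrite("pics/z2.png",cv2.resize(a[160:280,100:280],None,fx=4.4,fy=4.4,interpolation=cv2.INTER_CUBIC))
a=cv2.imread("pics/scene0.png")
cv2.imwrite("pics/z3.png",cv2.resize(a[150:270,270:430],None,fx=5,fy=5,interpolation=cv2.INTER_CUBIC))
```

```text
(no output)
```

View pics/z1.png

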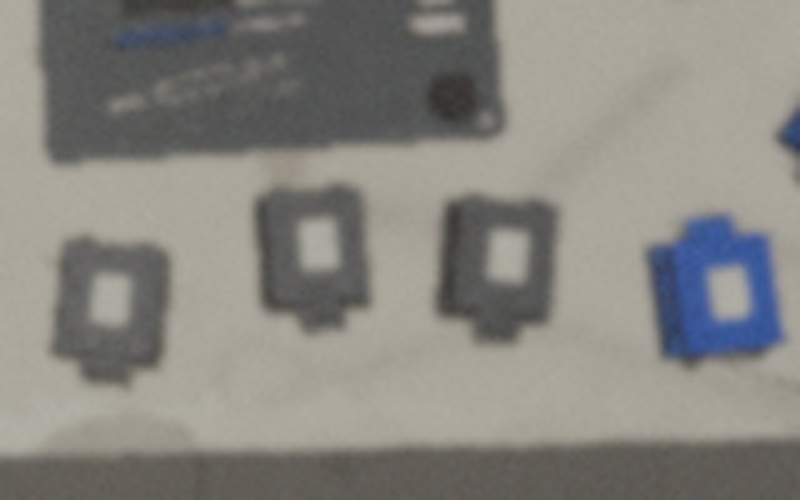

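View pics/z2.png

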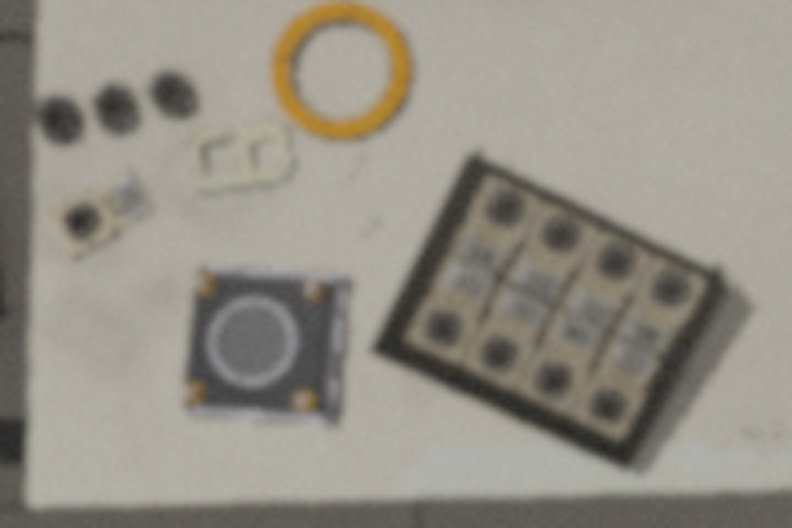

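View pics/z3.png

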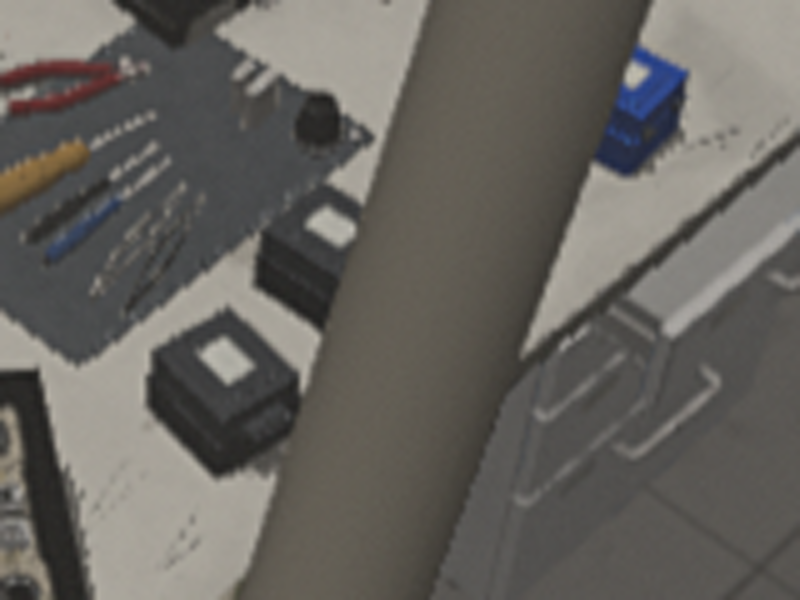

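```bash
cat > h.py <<'E'
import numpy as np, cv2
from rig import telemetry, imaging, job
def proj(n,P):
    c=imaging.camera_info(n); p=(np.atleast_2d(P)-c['origin'])@c['orientation']
    p=p*[1,-1,-1]; u=p@c['camera_matrix'].T; return u[:,:2]/u[:,2:]
def back(n,uv,z):
    c=imaging.camera_info(n); d=np.linalg.inv(c['camera_matrix'])@[uv[0],uv[1],1]
    d=c['orientation']@(d*[1,-1,-1]); o=c['origin']; return o+d*(z-o[2])/d[2]
def box(x0,x1,y0,y1,z0,z1): return np.array([[x,y,z] for x in(x0,x1) for y in(y0,y1) for z in(z0,z1)])/1e3
PARTS=[box(-36,36,-33,33,0,34),box(-36,36,-30.5,30.5,34,58),box(-50,-36,-15,15,36,41)]
def sil(n,p,parts=PARTS,S=6,off=(0,0),shape=(100,100)):
    c,s=np.cos(p[2]),np.sin(p[2]); R=np.array([[c,-s,0],[s,c,0],[0,0,1]])
    m=np.zeros((shape[0]*S,shape[1]*S),np.uint8)
    for B in parts:
        uv=proj(n,B@R.T+[p[0],p[1],0]); q=((uv-off+.5)*S).astype(np.float32)
        cv2.fillConvexPoly(m,cv2.convexHull(q).astype(np.int32),1)
    return cv2.resize(m.astype(np.float32),shape[::-1],interpolation=cv2.INTER_AREA)
E
cat > fit.py <<'E'
from h import *
from scipy.optimize import minimize
def fit(img,uv,n="top",r=26,yaw0=0.):
    o=(int(uv[0])-r,int(uv[1])-r); c=img[o[1]:o[1]+2*r,o[0]:o[0]+2*r].astype(float)
    g=cv2.GaussianBlur(c.max(2),(0,0),.6); bg=np.percentile(g,85); f=np.percentile(g,8)
    t=np.clip((bg-g)/(bg-f),0,1)
    # label = filled
    b=(t>.5).astype(np.uint8); cn,_=cv2.findContours(b,cv2.RETR_EXTERNAL,cv2.CHAIN_APPROX_NONE)
    k=max(cn,key=lambda k:cv2.contourArea(k)-50*(cv2.pointPolygonTest(k,(r,r),False)<0))
    m=np.zeros_like(b); cv2.drawContours(m,[k],-1,1,-1); m=m.astype(float)
    p0=back(n,uv,.04)
    best=None
    for dy in(-.2,0,.2):
        q=minimize(lambda p:np.abs(sil(n,[p[0]/100,p[1]/100,p[2]/10],off=o,shape=m.shape)-m).sum(),[p0[0]*100,p0[1]*100,(yaw0+dy)*10],method='Nelder-Mead',options=dict(initial_simplex=None,xatol=.01,fatol=.1))
        if best is None or q.fun<best.fun: best=q
    p=best.x; return p[0]/100,p[1]/100,p[2]/10,best.fun,m.sum()
if __name__=="__main__":
    a=cv2.imread("pics/top0.png")
    for uv in((302,241),(343,231),(379,233)): print(np.round(fit(a,uv),4))
    # ring
    x0,y0=120,215; c=cv2.resize(cv2.cvtColor(a[y0:260,x0:190],cv2.COLOR_BGR2GRAY),None,fx=6,fy=6,interpolation=cv2.INTER_CUBIC)
    print(cv2.HoughCircles(c,cv2.HOUGH_GRADIENT,1,100,param1=80,param2=20,minRadius=40,maxRadius=90))
    for uv in[(157.0,237.5)]: print(back("top",uv,.0475))
E
python3 fit.py
```

```text
[ 4.649e-01 -1.624e-01 -1.214e-01  4.150e+01  5.840e+02]
[ 4.95600e-01 -2.90400e-01  3.17000e-02  3.66389e+01  5.72000e+02]
[ 4.84800e-01 -4.06100e-01 -1.88900e-01  4.74444e+01  6.16000e+02]
None
[0.48485647 0.2908772  0.0475    ]
```

```bash
cat > ov.py <<'E'
from h import *
def draw(img,n,poses,roi,f,out):
    x0,y0,x1,y1=roi; a=cv2.resize(img[y0:y1,x0:x1],None,fx=f,fy=f,interpolation=cv2.INTER_CUBIC)
    for p in poses:
        c,s=np.cos(p[2]),np.sin(p[2]); R=np.array([[c,-s,0],[s,c,0],[0,0,1]])
        for B,col in zip(PARTS,((0,0,255),(0,255,0),(255,255,0))):
            uv=((proj(n,B@R.T+[p[0],p[1],0])-[x0,y0]+.5)*f).astype(np.int32)
            for i in range(8):
                for j in(1,2,4):
                    if not i&j: cv2.line(a,tuple(map(int,uv[i])),tuple(map(int,uv[i|j])),col,1)
    cv2.imwrite(out,a)
if __name__=="__main__":
    P=[(.4649,-.1624,-.1214),(.4956,-.2904,.0317),(.4848,-.4061,-.1889)]
    draw(cv2.imread("pics/top0.png"),"top",P,(280,210,400,265),6.5,"pics/o1.png")
    draw(cv2.imread("pics/scene0.png"),"scene",P,(290,180,350,250),8,"pics/o2.png")
E
python3 ov.py
```

```text
(no output)
```

View pics/o1.png

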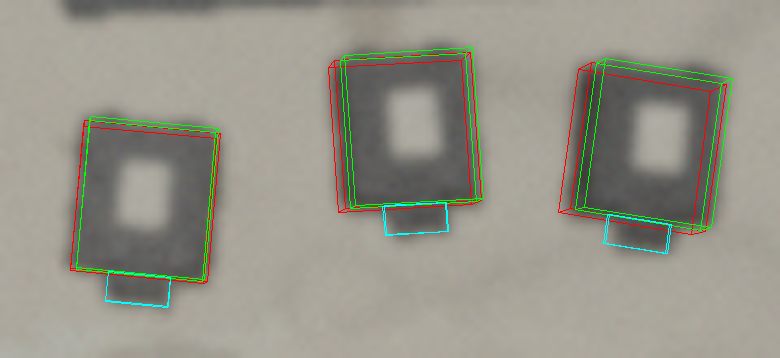

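View pics/o2.png

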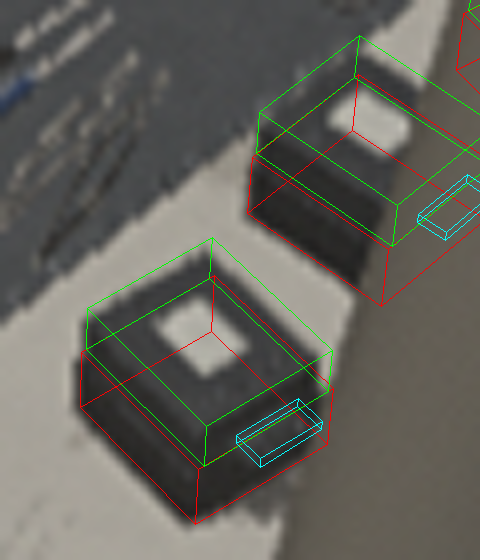

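Run:
```python
from h import *
a=cv2.imread("pics/top0.png")
for (u,v) in((302,241),(343,231),(379,233)):
    S=8;x0,y0=u-9,v-12; c=cv2.resize(a[y0:y0+24,x0:x0+20].max(2),None,fx=S,fy=S,interpolation=cv2.INTER_CUBIC)
    t=(c>125).astype(np.uint8); n,l,st,ce=cv2.connectedComponentsWithStats(t)
    # component nearest centre
    k=1+np.argmin([np.hypot(*(ce[i]-[10*S,10*S]))+ (1e3 if st[i,4]<1000 else 0) for i in range(1,n)])
    ys,xs=np.where(l==k); 
    r=cv2.minAreaRect(np.c_[xs,ys].astype(np.float32)); B=cv2.boxPoints(r)/S+[x0-.5,y0-.5]
    W=np.array([back("top",p,.058) for p in B]); 
    m=cv2.moments((l==k).astype(np.uint8),True); cen=back("top",(m['m10']/m['m00']/S+x0-.5,m['m01']/m['m00']/S+y0-.5),.058)
    ang=.5*np.arctan2(2*m['mu11'],m['mu20']-m['mu02'])
    e=[W[(i+1)%4]-W[i] for i in range(4)]
    d=back("top",(u+10*np.cos(ang),v+10*np.sin(ang)),.058)-back("top",(u,v),.058)
    print(cen.round(4),[ (np.round(np.linalg.norm(x)*1e3,1),np.round(np.degrees(np.arctan2(x[1],x[0])),1)) for x in e], 'mom yaw',np.degrees(np.arctan(d[1]/d[0])).round(2))
```

```text
[ 0.4666 -0.1606  0.058 ] [(np.float64(34.6), np.float64(-6.6)), (np.float64(26.9), np.float64(-96.5)), (np.float64(34.6), np.float64(173.2)), (np.float64(26.9), np.float64(83.6))] mom yaw -8.16
[ 0.4974 -0.2903  0.058 ] [(np.float64(26.1), np.float64(-85.8)), (np.float64(33.9), np.float64(-176.7)), (np.float64(26.0), np.float64(94.2)), (np.float64(33.9), np.float64(3.4))] mom yaw 4.5
[ 0.4874 -0.4072  0.058 ] [(np.float64(33.7), np.float64(-8.3)), (np.float64(25.4), np.float64(-97.0)), (np.float64(33.7), np.float64(171.6)), (np.float64(25.3), np.float64(83.0))] mom yaw -6.39
```

Grey-case yaws from their labels are about -7°, +4° and -7.5°, and their centres match the outline fit. Next is a tray height check and a move helper.

```bash
cat >> h.py <<'E'
from scipy.spatial.transform import Rotation as Ro
def Rt(yaw,tilt=0):
    y0=np.array([np.cos(yaw),np.sin(yaw),0]); x0=np.array([0,0,-1.]); z=np.array([np.sin(yaw),-np.cos(yaw),0])
    x=np.cos(tilt)*x0+np.sin(tilt)*y0; return np.c_[x,np.cross(z,x),z]
def goto(gp,yaw_deg,tilt_deg=0,ahead=.147):
    s=telemetry.state(); R=s['tcp_rot']; T=Rt(np.radians(yaw_deg),np.radians(tilt_deg))
    tcp=np.array(gp)-ahead*T[:,0]; 
    print("t",round(s['time_s'],2),"tcp",s['eef_pos'].round(4),"point",(s['eef_pos']+ahead*R[:,0]).round(4),"Fw",s['wrist_force'].round(2),"w",round(s['grip_width'],4),'q',s['q'].round(2))
    print("shift now-tool mm",(R.T@(tcp-s['eef_pos'])*1e3).round(1),"shift target-tool mm",(T.T@(tcp-s['eef_pos'])*1e3).round(1),"turn",Ro.from_matrix(R.T@T).as_rotvec().round(3))
def tri(u1,u2):
    A=[];b=[];
    M=np.zeros((3,3));v=np.zeros(3)
    for n,u in(("top",u1),("scene",u2)):
        o=imaging.camera_info(n)['origin'];d=back(n,u,0)-o;d/=np.linalg.norm(d);Q=np.eye(3)-np.outer(d,d);M+=Q;v+=Q@o
    return np.linalg.solve(M,v)
E
python3 - <<'E'
from h import *
a=cv2.imread("pics/scene0.png"); cv2.imwrite("pics/z4.png",cv2.resize(a[210:350,140:320],None,fx=4.2,fy=4.2,interpolation=cv2.INTER_CUBIC))
goto((.496,-.2903,.022),4)
E
```

```text
t 0.1 tcp [ 0.2136 -0.5068  0.4042] point [ 0.2135 -0.5066  0.2572] Fw [ 0.03 -0.85  0.47] w 0.0885 q [-1.39  0.38  1.3   0.    1.46 -0.22]
shift now-tool mm [235.4 344.3 -89.5] shift target-tool mm [ 235.2  296.8 -196.3] turn [ 0.329 -0.001 -0.   ]
```

View pics/z4.png

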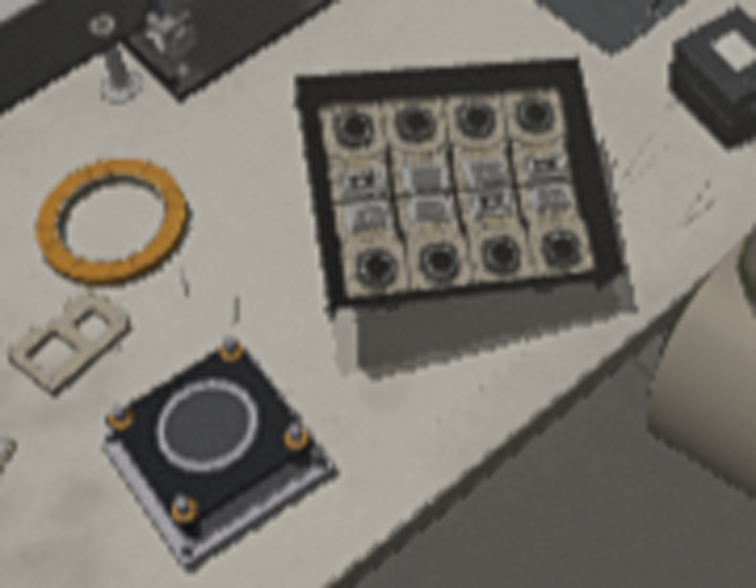

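```bash
python3 - <<'E'
from h import *
T=[(480,155),(718,270),(632,465),(380,350)];S=[(298,77),(578,62),(622,275),(335,310)]
for t,s in zip(T,S): print(tri((t[0]/4.4+99.6,t[1]/4.4+159.6),(s[0]/4.2+139.6,s[1]/4.2+209.6)).round(3))
print(tri((252/4.4+99.6,342/4.4+159.6),(208/4.2+139.6,425/4.2+209.6)).round(4))
print([back("top",(252/4.4+99.6,342/4.4+159.6),.0475),back("scene",(208/4.2+139.6,425/4.2+209.6),.0475)])
# label of case1, case2 in scene: z3
print(back("scene",(226/5+269.6,361/5+149.6),.058))
E
python3 -m creep '{"gripper":[1,1,1,1,1],"translation":[[0,40,-25],[0,40,-25],[0,40,-25],[0,40,-25],[0,40,-25]],"turn":[[0.07,0,0],[0.07,0,0],[0.07,0,0],[0.07,0,0],[0.05,0,0]]}' 30
python3 -c "
from h import *
goto((.496,-.2903,.022),4)"
```

```text
[0.603 0.116 0.134]
[ 0.52  -0.047  0.09 ]
[0.392 0.024 0.035]
[0.476 0.194 0.08 ]
[0.4858 0.2925 0.0437]
[array([0.48540772, 0.29128028, 0.0475    ]), array([0.48372183, 0.29334798, 0.0475    ])]
[ 0.46373551 -0.15725947  0.058     ]
time_s: 0.6
eef_pos: [0.3763, -0.3345, 0.4021]
tcp_rot: [[-0.002, 0.999, 0.046], [0.004, 0.046, -0.999], [-1.0, -0.002, -0.004]]
wrist_force: [0.0, -0.7, -0.4]
grip_width: 0.0881
t 0.6 tcp [ 0.3763 -0.3345  0.4021] point [ 0.3759 -0.3339  0.2551] Fw [ 0.01 -0.72 -0.36] w 0.0881 q [-0.96  0.3   1.43  0.    1.42  0.56]
shift now-tool mm [233.  122.1 -37.6] shift target-tool mm [233.1 122.5 -35.7] turn [-0.023 -0.004  0.002]
```

```bash
python3 -m creep '{"gripper":[1,1,1,1,1],"translation":[[20,25,-8],[30,25,-8],[30,25,-8],[30,25,-8],[20,22,-6]],"turn":[[-0.02,0,0],[0,0,0],[0,0,0],[0,0,0],[0,0,0]]}' 30
python3 -c "
from h import *
goto((.496,-.2903,.022),4)
cv2.imwrite('pics/t1.png',imaging.grab_frame('top')[:,:,::-1])
cv2.imwrite('pics/s1.png',imaging.grab_frame('scene')[:,:,::-1])"
```

```text
time_s: 1.1
eef_pos: [0.5019, -0.2822, 0.2701]
tcp_rot: [[0.001, 0.998, 0.07], [-0.0, 0.07, -0.998], [-1.0, 0.001, 0.0]]
wrist_force: [-0.5, -0.1, 0.2]
grip_width: 0.088
t 1.1 tcp [ 0.5019 -0.2822  0.2701] point [ 0.5021 -0.2822  0.1231] Fw [-0.48 -0.07  0.23] w 0.088 q [-0.72  0.55  1.42  0.    1.16  0.78]
shift now-tool mm [101.1  -6.6   7.7] shift target-tool mm [101.1  -6.5   7.7] turn [ 0.001  0.    -0.001]
```

View pics/s1.png

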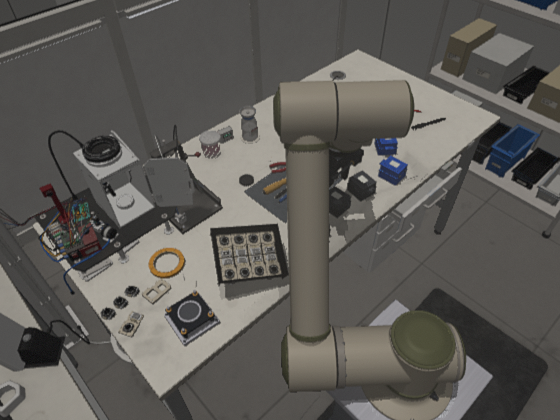

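The arm now hides case 1, but cases 2 and 3 show at scene pixels (340,200) and (362,185). I'll check my estimates against them.

```bash
python3 -c "
from ov import *
draw(cv2.imread('pics/s1.png'),'scene',[(.465,-.161,-.12),(.496,-.2903,.07),(.486,-.4066,-.13)],(315,160,395,230),9,'pics/o3.png')"
```

```text
(no output)
```

View pics/o3.png

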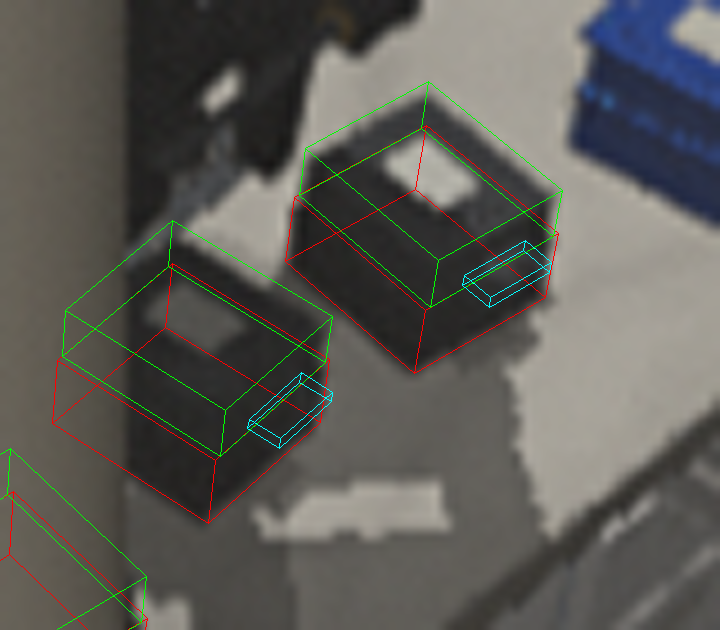

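The poses agree to a few mm, so I'll descend over case 2.

```bash
python3 -m creep '{"gripper":[1,1,1,1,1],"translation":[[5,-5,5],[15,-2,3],[20,0,0],[20,0,0],[20,0,0]],"turn":[[0,0,0],[0,0,0],[0,0,0],[0,0,0],[0,0,0]]}' 30
python3 -c "
from h import *
goto((.496,-.2903,.022),4)"
```

```text
time_s: 1.7
eef_pos: [0.4924, -0.2947, 0.1923]
tcp_rot: [[0.006, 0.998, 0.07], [-0.006, 0.07, -0.998], [-1.0, 0.006, 0.006]]
wrist_force: [-0.5, -0.4, 0.6]
grip_width: 0.088
t 1.7 tcp [ 0.4924 -0.2947  0.1923] point [ 0.4933 -0.2955  0.0453] Fw [-0.55 -0.43  0.59] w 0.088 q [-0.75  0.65  1.51  0.    0.97  0.76]
shift now-tool mm [23.3  3.8 -4.2] shift target-tool mm [23.3  3.9 -4.1] turn [ 0.     0.006 -0.006]
```

```bash
python3 -m creep '{"gripper":[1,1,1,1,1],"translation":[[4,3,-4],[6,0,0],[6,0,0],[5,0,0],[0,0,0]],"turn":[[0,0,0],[0,0,0],[0,0,0],[0,0,0],[0,0,0]]}' 20
python3 -c "
from h import *
goto((.496,-.2903,.022),4)"
```

```text
time_s: 2.2
eef_pos: [0.4931, -0.2927, 0.172]
tcp_rot: [[0.007, 0.998, 0.067], [-0.007, 0.067, -0.998], [-1.0, 0.007, 0.008]]
wrist_force: [0.4, 0.4, -0.5]
grip_width: 0.0882
t 2.2 tcp [ 0.4931 -0.2927  0.172 ] point [ 0.4942 -0.2938  0.025 ] Fw [ 0.4   0.42 -0.46] w 0.0882 q [-0.74  0.68  1.52 -0.    0.93  0.76]
shift now-tool mm [ 3.   3.  -2.2] shift target-tool mm [ 3.   3.  -2.2] turn [-0.003  0.008 -0.007]
```

```bash
python3 -m creep '{"gripper":[-1,-1,-1,-1,-1],"translation":[[3,2,-2],[0,0,0],[0,0,0],[0,0,0],[0,0,0]],"turn":[[0,0,0],[0,0,0],[0,0,0],[0,0,0],[0,0,0]]}' 25
python3 -m creep '{"gripper":[-1,-1,-1,-1,-1],"translation":[[0,0,0],[0,0,0],[0,0,0],[0,0,0],[0,0,0]],"turn":[[0,0,0],[0,0,0],[0,0,0],[0,0,0],[0,0,0]]}' 25
```

```text
time_s: 2.7
eef_pos: [0.4954, -0.2904, 0.1696]
tcp_rot: [[0.008, 0.998, 0.067], [-0.008, 0.067, -0.998], [-1.0, 0.008, 0.009]]
wrist_force: [-0.8, -0.5, -1.3]
grip_width: 0.066
time_s: 3.2
eef_pos: [0.4954, -0.2904, 0.1696]
tcp_rot: [[0.008, 0.998, 0.067], [-0.008, 0.067, -0.998], [-1.0, 0.008, 0.009]]
wrist_force: [-0.3, -0.9, -1.1]
grip_width: 0.0659
```

```bash
python3 -m creep '{"gripper":[-1,-1,-1,-1,-1],"translation":[[-6,0,0],[-10,0,0],[-6,0,0],[0,0,0],[0,0,0]],"turn":[[0,0,0],[0,0,0],[0,0,0],[0,0,0],[0,0,0]]}' 25
for i in 1 2 3; do python3 -m creep '{"gripper":[-1,-1,-1,-1,-1],"translation":[[0,0,0],[0,0,0],[0,0,0],[0,0,0],[0,0,0]],"turn":[[0,0,0],[0,0,0],[0,0,0],[0,0,0],[0,0,0]]}'|grep -E "force|pos"; python3 -c "
from h import *
s=telemetry.state();print(s['moment'],s['wrist_force'],s['joint_torque'].round(2))"; done
```

```text
time_s: 3.7
eef_pos: [0.4951, -0.2901, 0.1939]
tcp_rot: [[0.008, 0.998, 0.067], [-0.008, 0.067, -0.998], [-1.0, 0.008, 0.009]]
wrist_force: [-0.6, 0.2, -3.1]
grip_width: 0.0659
eef_pos: [0.495, -0.29, 0.1932]
wrist_force: [-0.0, -0.5, -3.8]
[0.02212848 0.03211865 0.02849554] [-0.00549013 -0.5436369  -3.83970973] [ 0.000e+00 -5.175e+01 -1.625e+01  5.000e-02 -8.000e-02  0.000e+00]
eef_pos: [0.495, -0.29, 0.1931]
wrist_force: [0.1, -0.4, -1.8]
[0.03101149 0.03168926 0.02419129] [ 0.05719725 -0.41361494 -1.77508984] [-0.000e+00 -5.173e+01 -1.625e+01  5.000e-02 -7.000e-02  0.000e+00]
eef_pos: [0.495, -0.29, 0.1931]
wrist_force: [-0.1, -0.5, -1.4]
[0.08570344 0.09514488 0.01451692] [-0.14059344 -0.51421036 -1.37741497] [-0.000e+00 -5.174e+01 -1.625e+01  5.000e-02 -7.000e-02  0.000e+00]
```

Averaging about -2.3 N (≈0.21 kg), case 2 is a blank. I'll set it down.

```bash
python3 -m creep '{"gripper":[-1,-1,-1,-1,-1],"translation":[[7,0,0],[7,0,0],[5,0,0],[3,0,0],[0.5,0,0]],"turn":[[0,0,0],[0,0,0],[0,0,0],[0,0,0],[0,0,0]]}' 25
python3 -m creep '{"gripper":[-1,-1,0.9,1,1],"translation":[[1,0,0],[0,0,0],[0,0,0],[0,0,0],[0,0,0]],"turn":[[0,0,0],[0,0,0],[0,0,0],[0,0,0],[0,0,0]]}' 25
python3 -c "
from h import *
goto((.486,-.4066,.13),-7.5)"
```

```text
time_s: 5.7
eef_pos: [0.4952, -0.2901, 0.1694]
tcp_rot: [[0.007, 0.998, 0.067], [-0.007, 0.067, -0.998], [-1.0, 0.007, 0.008]]
wrist_force: [-4.7, 3.5, 17.0]
grip_width: 0.0656
time_s: 6.2
eef_pos: [0.4953, -0.2903, 0.1696]
tcp_rot: [[0.009, 0.998, 0.067], [-0.009, 0.067, -0.998], [-1.0, 0.008, 0.009]]
wrist_force: [-0.9, 0.1, -0.5]
grip_width: 0.0872
t 6.2 tcp [ 0.4953 -0.2903  0.1696] point [ 0.4966 -0.2915  0.0226] Fw [-0.9   0.08 -0.52] w 0.0872 q [-0.74  0.69  1.52 -0.    0.92  0.77]
shift now-tool mm [-106.5  -16.2  116.4] shift target-tool mm [-107.4    5.9  116.5] turn [ 0.198  0.008 -0.009]
```

Up and over to case 3.

```bash
python3 -m creep '{"gripper":[1,1,1,1,1],"translation":[[-20,0,0],[-40,0,0],[-30,0,10],[-5,-8,30],[5,-6,30]],"turn":[[0,0,0],[0,0,0],[0.05,0,0],[0.07,0,0],[0.07,0,0]]}' 25
python3 -c "
from h import *
goto((.486,-.4066,.022),-7.5)"
```

```text
time_s: 6.7
eef_pos: [0.481, -0.3583, 0.2634]
tcp_rot: [[0.008, 0.992, -0.123], [-0.008, -0.123, -0.992], [-1.0, 0.008, 0.007]]
wrist_force: [0.1, -0.0, -1.1]
grip_width: 0.0882
t 6.7 tcp [ 0.481  -0.3583  0.2634] point [ 0.4821 -0.3594  0.1164] Fw [ 0.05 -0.03 -1.12] w 0.0882 q [-0.84  0.59  1.36  0.    1.17  0.86]
shift now-tool mm [94.8 10.2 46.7] shift target-tool mm [94.4 11.3 47.3] turn [ 0.007  0.007 -0.008]
```

```bash
python3 -m creep '{"gripper":[1,1,1,1,1],"translation":[[0,6,28],[10,5,17],[20,0,0],[20,0,0],[10,0,0]],"turn":[[0,0,-0.008],[0,0.007,0],[0,0,0],[0,0,0],[0,0,0]]}' 25
python3 -c "
from h import *
goto((.486,-.4066,.022),-7.5)"
```

```text
time_s: 7.2
eef_pos: [0.4851, -0.4107, 0.2033]
tcp_rot: [[0.004, 0.991, -0.13], [-0.004, -0.13, -0.991], [-1.0, 0.004, 0.004]]
wrist_force: [0.8, 0.4, -0.6]
grip_width: 0.0883
t 7.2 tcp [ 0.4851 -0.4107  0.2033] point [ 0.4856 -0.4114  0.0563] Fw [ 0.83  0.4  -0.55] w 0.0883 q [-0.89  0.72  1.31  0.    1.11  0.81]
shift now-tool mm [34.3  0.2 -4.3] shift target-tool mm [34.3  0.4 -4.2] turn [ 0.     0.004 -0.004]
```

```bash
python3 -m creep '{"gripper":[1,1,1,1,1],"translation":[[4,0,-4],[10,0,0],[10,0,0],[7,0,0],[2,0,0]],"turn":[[0,0,0],[0,0,0],[0,0,0],[0,0,0],[0,0,0]]}' 25
python3 -c "
from h import *
s=telemetry.state();print(s['joint_torque'].round(2))
goto((.486,-.4066,.022),-7.5)"
python3 -m creep '{"gripper":[-1,-1,-1,-1,-1],"translation":[[0,0,0],[0,0,0],[0,0,0],[0,0,0],[0,0,0]],"turn":[[0,0,0],[0,0,0],[0,0,0],[0,0,0],[0,0,0]]}' 25
python3 -m creep '{"gripper":[-1,-1,-1,-1,-1],"translation":[[0,0,0],[0,0,0],[-6,0,0],[-10,0,0],[-5,0,0]],"turn":[[0,0,0],[0,0,0],[0,0,0],[0,0,0],[0,0,0]]}' 25
for i in 1 2 ; do python3 -m creep '{"gripper":[-1,-1,-1,-1,-1],"translation":[[0,0,0],[0,0,0],[0,0,0],[0,0,0],[0,0,0]],"turn":[[0,0,0],[0,0,0],[0,0,0],[0,0,0],[0,0,0]]}'|grep -E "force|pos"; python3 -c "
from h import *
s=telemetry.state();print(s['moment'],s['wrist_force'],s['joint_torque'].round(2),s['grip_width'])"; done
```

```text
time_s: 7.7
eef_pos: [0.4862, -0.406, 0.1682]
tcp_rot: [[0.004, 0.992, -0.129], [-0.005, -0.129, -0.992], [-1.0, 0.005, 0.004]]
wrist_force: [-0.8, -0.9, 0.5]
grip_width: 0.0879
[ 1.000e-02 -5.645e+01 -1.677e+01  6.000e-02 -1.100e-01  0.000e+00]
t 7.7 tcp [ 0.4862 -0.406   0.1682] point [ 0.4867 -0.4067  0.0212] Fw [-0.82 -0.92  0.45] w 0.0879 q [-0.88  0.76  1.34  0.    1.04  0.82]
shift now-tool mm [-0.8 -0.1  0.6] shift target-tool mm [-0.8 -0.1  0.6] turn [ 0.001  0.004 -0.005]
time_s: 8.2
eef_pos: [0.4863, -0.4063, 0.1686]
tcp_rot: [[0.005, 0.992, -0.129], [-0.005, -0.129, -0.992], [-1.0, 0.005, 0.005]]
wrist_force: [0.4, -0.8, -2.5]
grip_width: 0.066
time_s: 8.7
eef_pos: [0.4858, -0.4056, 0.1894]
tcp_rot: [[0.002, 0.992, -0.129], [-0.002, -0.129, -0.992], [-1.0, 0.002, 0.002]]
wrist_force: [0.3, 0.5, -5.0]
grip_width: 0.0659
eef_pos: [0.4857, -0.4054, 0.19]
wrist_force: [-0.2, -0.6, -6.1]
[0.02787878 0.05722205 0.00894944] [-0.21789039 -0.57112279 -6.05677299] [ 1.000e-02 -5.951e+01 -1.901e+01  6.000e-02 -6.000e-02  0.000e+00] 0.06594055688109549
eef_pos: [0.4856, -0.4054, 0.1895]
wrist_force: [-0.1, 0.5, -6.6]
[0.06997512 0.05294293 0.05358416] [-0.12425143  0.51255778 -6.55213021] [ 0.000e+00 -5.941e+01 -1.897e+01  6.000e-02 -5.000e-02  0.000e+00] 0.06553556755044948
```

Case 3 reads about -6.3 N (≈0.6 kg), so it's the heavy one. I'll set it down and retract to bring the fingers to the tab.

```bash
python3 -m creep '{"gripper":[-1,-1,-1,-1,-1],"translation":[[6,0,0],[7,0,0],[5,0,0],[2,0,0],[0.7,0,0]],"turn":[[0,0,0],[0,0,0],[0,0,0],[0,0,0],[0,0,0]]}' 25
python3 -m creep '{"gripper":[-1,0.9,1,1,1],"translation":[[0.7,0,0],[0,0,0],[0,0,0],[0,0,0],[0,0,0]],"turn":[[0,0,0],[0,0,0],[0,0,0],[0,0,0],[0,0,0]]}' 25
python3 -m creep '{"gripper":[1,1,1,-1,-1],"translation":[[-20,0,0],[-45,0,0],[-40,-20,0],[-20,-45,0],[0,-45,0]],"turn":[[0,0,0],[0,0,0],[0,0,0],[0,0,0.1],[0,0,0.14]]}' 25
python3 -c "
from h import *
c=np.array([.486,-.406]);u=np.array([np.cos(-.13),np.sin(-.13)])
p=c-u*.075
goto((p[0],p[1],.045),-7.5,40,.166)
cv2.imwrite('pics/t2.png',imaging.grab_frame('top')[:,:,::-1])"
```

```text
time_s: 10.2
eef_pos: [0.4857, -0.4053, 0.1684]
tcp_rot: [[0.001, 0.992, -0.129], [-0.002, -0.129, -0.992], [-1.0, 0.001, 0.002]]
wrist_force: [-3.7, 3.0, 9.6]
grip_width: 0.066
time_s: 10.7
eef_pos: [0.4862, -0.406, 0.1697]
tcp_rot: [[0.005, 0.992, -0.129], [-0.006, -0.129, -0.992], [-1.0, 0.005, 0.005]]
wrist_force: [-0.4, 0.3, -0.3]
grip_width: 0.0881
time_s: 11.2
eef_pos: [0.3782, -0.3915, 0.293]
tcp_rot: [[0.246, 0.961, -0.124], [-0.04, -0.118, -0.992], [-0.968, 0.249, 0.01]]
wrist_force: [0.1, 0.2, -1.3]
grip_width: 0.0742
t 11.2 tcp [ 0.3782 -0.3915  0.293 ] point [ 0.419  -0.3981  0.1322] Fw [ 0.13  0.17 -1.31] w 0.0742 q [-1.05  0.46  1.54  0.23  1.    0.53]
shift now-tool mm [  98.9 -100.7   -1.2] shift target-tool mm [  45.7 -133.5    0.4] turn [0.01  0.006 0.446]
```

```bash
python3 -m creep '{"gripper":[-1,-1,-1,-1,-1],"translation":[[0,-35,0],[5,-35,0],[10,-30,0],[15,-20,0],[15,-5,0]],"turn":[[0,0,0.11],[0,0,0.12],[0,0,0.12],[0,0,0.1],[0,0,0]]}' 25
python3 -c "
from h import *
c=np.array([.486,-.406]);u=np.array([np.cos(-.13),np.sin(-.13)])
p=c-u*.075
goto((p[0],p[1],.045),-7.5,40,.166)
cv2.imwrite('pics/t3.png',imaging.grab_frame('top')[:,:,::-1])
cv2.imwrite('pics/s3.png',imaging.grab_frame('scene')[:,:,::-1])"
```

```text
time_s: 11.75
eef_pos: [0.2862, -0.3783, 0.2106]
tcp_rot: [[0.622, 0.773, -0.129], [-0.085, -0.097, -0.992], [-0.779, 0.627, 0.005]]
wrist_force: [0.9, -1.3, -0.2]
grip_width: 0.0303
t 11.75 tcp [ 0.2862 -0.3783  0.2106] point [ 0.3894 -0.3923  0.0813] Fw [ 0.86 -1.25 -0.23] w 0.0303 q [-1.28  0.5   1.89  1.03  0.73 -0.37]
shift now-tool mm [42.5 -8.5  1.3] shift target-tool mm [42.3 -9.4  1.5] turn [0.005 0.003 0.02 ]
```

View pics/t3.png

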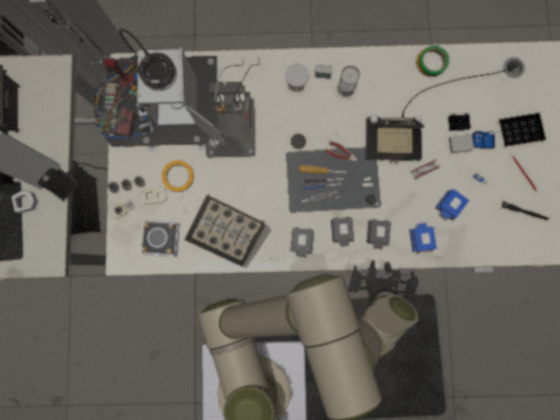

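View pics/s3.png

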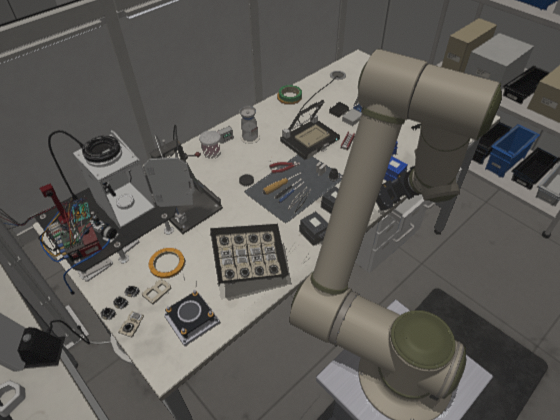

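All three cases stand in place, and the tool is tilted 38° in front of case 3. I'll lower it to tab-underside height.

```bash
python3 -m creep '{"gripper":[-1,-1,-1,-1,-1],"translation":[[10,-2,0],[20,-5,0],[17,-10,0],[8,-10,0],[0,0,0]],"turn":[[0,0,0.02],[0,0,0],[0,0,0],[0,0,0],[0,0,0]]}' 25
cat > tip.py <<'E'
from h import *
import sys
c=np.array([.486,-.406]);u=np.array([np.cos(-.13),np.sin(-.13)])
def rel():
    s=telemetry.state();t=s['eef_pos']+.166*s['tcp_rot'][:,0]; d=t[:2]-c
    print("tip rel x,y,z mm",round(d@u*1e3,1),round((d@[-u[1],u[0]])*1e3,1),round(t[2]*1e3,1),"tilt",np.degrees(np.arctan2(s['tcp_rot'][:,0][:2]@u,-s['tcp_rot'][2,0])).round(1))
rel()
a=[float(v) for v in sys.argv[1:]]
p=c+u*a[0]/1e3; goto((p[0],p[1],a[1]/1e3),-7.5,a[2],.166)
E
python3 tip.py -52 20 40; python3 -c "
from h import *
print(back('top',(330,272),0),back('top',(380,271),0))"
```

```text
time_s: 12.35
eef_pos: [0.3043, -0.382, 0.1522]
tcp_rot: [[0.637, 0.761, -0.121], [-0.084, -0.088, -0.993], [-0.766, 0.643, 0.008]]
wrist_force: [-0.3, -0.3, -0.1]
grip_width: 0.0005
tip rel x,y,z mm -76.6 0.2 25.0 tilt 40.0
t 12.35 tcp [ 0.3043 -0.382   0.1522] point [ 0.4101 -0.3958  0.025 ] Fw [-0.3  -0.35 -0.14] w 0.0005 q [-1.24  0.63  1.9   1.22  0.66 -0.58]
shift now-tool mm [19.7 15.6  0.4] shift target-tool mm [19.7 15.6  0.2] turn [ 0.012 -0.     0.   ]
[ 0.36379352 -0.24990127  0.        ] [ 0.36296527 -0.40905389  0.        ]
```

```bash
python3 -m creep '{"gripper":[-1,-1,-1,-1,-1],"translation":[[6,0,0],[7,5,0],[5,7,0],[2,3,0],[0,0,0]],"turn":[[0,0,0],[0,0,0],[0,0,0],[0,0,0],[0,0,0]]}' 25
python3 tip.py -49 20 40
```

```text
time_s: 12.85
eef_pos: [0.3317, -0.3859, 0.1492]
tcp_rot: [[0.639, 0.76, -0.119], [-0.086, -0.084, -0.993], [-0.765, 0.644, 0.012]]
wrist_force: [-2.8, -0.1, -0.0]
grip_width: 0.0002
tip rel x,y,z mm -48.6 -0.4 22.2 tilt 40.1
t 12.85 tcp [ 0.3317 -0.3859  0.1492] point [ 0.4378 -0.4001  0.0222] Fw [-2.84 -0.14 -0.01] w 0.0002 q [-1.19  0.65  1.84  1.22  0.64 -0.53]
shift now-tool mm [ 1.4 -1.4 -0.2] shift target-tool mm [ 1.4 -1.4 -0.1] turn [ 0.016  0.002 -0.002]
```

```bash
python3 -m creep '{"gripper":[-1,-1,-1,-1,-1],"translation":[[-3,2,0],[-5,5,0],[-6,6,0],[-6,6,0],[-6,6,0]],"turn":[[0,0,0],[0,0,0],[0,0,0],[0,0,0],[0,0,0]]}' 25
python3 tip.py -49 50 40
python3 -c "
from h import *
cv2.imwrite('pics/s4.png',cv2.resize(imaging.grab_frame('top')[190:290,320:440,::-1],None,fx=6,fy=6))"
```

```text
time_s: 13.35
eef_pos: [0.3338, -0.3853, 0.1869]
tcp_rot: [[0.638, 0.761, -0.119], [-0.084, -0.085, -0.993], [-0.765, 0.644, 0.01]]
wrist_force: [-0.6, 0.5, -0.3]
grip_width: 0.0004
tip rel x,y,z mm -46.8 0.7 59.9 tilt 40.1
t 13.35 tcp [ 0.3338 -0.3853  0.1869] point [ 0.4397 -0.3993  0.0599] Fw [-0.57  0.45 -0.29] w 0.0004 q [-1.19  0.58  1.82  1.1   0.68 -0.37]
shift now-tool mm [ 6.1 -7.9  0.6] shift target-tool mm [ 6.1 -7.8  0.7] turn [ 0.015  0.    -0.001]
```

View pics/s4.png

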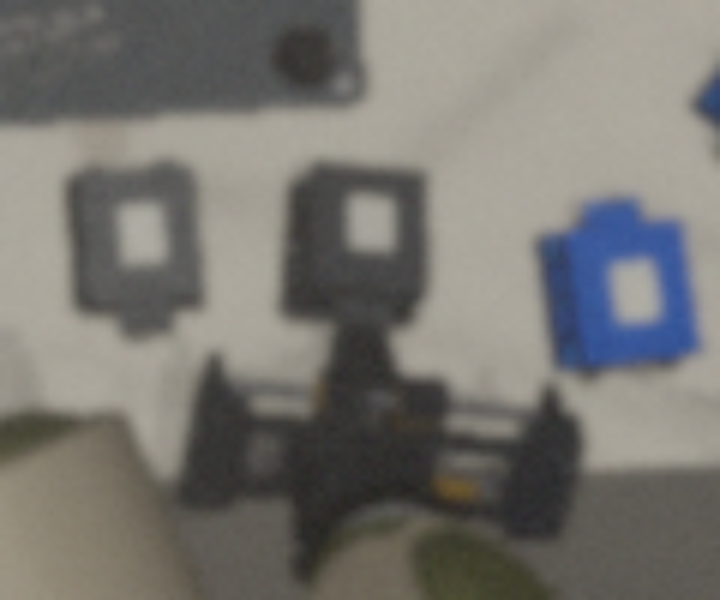

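The lid is lifting, and the label has shifted back and is foreshortened. I'll continue along the arc.

```bash
python3 -m creep '{"gripper":[-1,-1,-1,-1,-1],"translation":[[-4.5,9,0],[-4,10,0],[-2.5,12,0],[-0.5,12,0],[1,11,0]],"turn":[[0,0,0],[0,0,0],[0,0,0],[0,0,0],[0,0,0]]}' 25
python3 tip.py 0 105 40
python3 -c "
from h import *
cv2.imwrite('pics/s5.png',cv2.resize(imaging.grab_frame('top')[190:290,320:440,::-1],None,fx=6,fy=6))"
```

```text
time_s: 13.9
eef_pos: [0.3678, -0.3888, 0.2327]
tcp_rot: [[0.638, 0.76, -0.121], [-0.085, -0.087, -0.993], [-0.765, 0.644, 0.009]]
wrist_force: [-0.9, 0.3, -0.8]
grip_width: 0.0005
tip rel x,y,z mm -12.5 1.5 105.7 tilt 40.1
t 13.9 tcp [ 0.3678 -0.3888  0.2327] point [ 0.4738 -0.4029  0.1057] Fw [-0.92  0.33 -0.78] w 0.0005 q [-1.12  0.52  1.72  0.95  0.72 -0.12]
shift now-tool mm [8.6 9.4 1.7] shift target-tool mm [8.6 9.4 1.6] turn [ 0.013  0.001 -0.002]
```

View pics/s5.png

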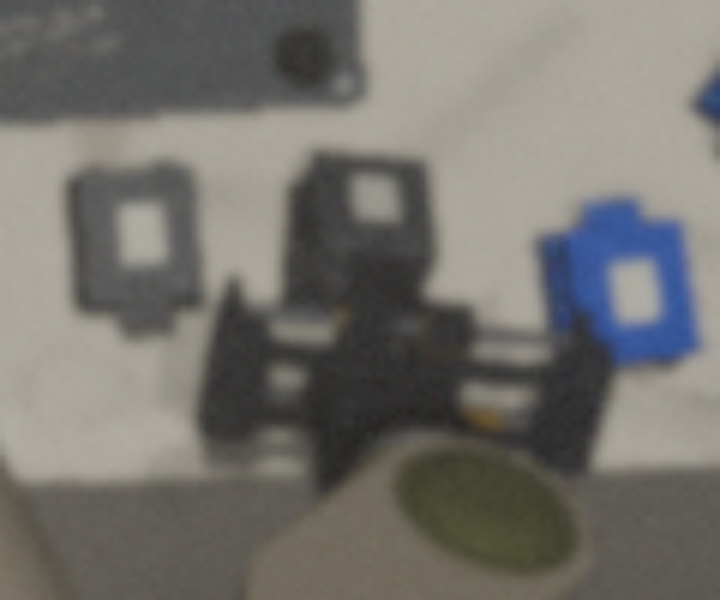

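```bash
python3 -m creep '{"gripper":[-1,-1,-1,-1,-1],"translation":[[9,7,0],[10,9,0],[9,9,0],[9,8,0],[8,6,0]],"turn":[[0,0,0],[0,0,0],[0,0,0],[0,0,0],[0,0,0]]}' 25
python3 tip.py 46 97 40
python3 -c "
from h import *
cv2.imwrite('pics/s6.png',cv2.resize(imaging.grab_frame('top')[190:290,320:440,::-1],None,fx=6,fy=6))"
```

```text
time_s: 14.45
eef_pos: [0.4306, -0.3965, 0.2225]
tcp_rot: [[0.639, 0.76, -0.121], [-0.085, -0.087, -0.993], [-0.765, 0.644, 0.009]]
wrist_force: [0.0, -0.1, 0.5]
grip_width: 0.0004
tip rel x,y,z mm 50.8 2.0 95.5 tilt 40.1
t 14.45 tcp [ 0.4306 -0.3965  0.2225] point [ 0.5366 -0.4106  0.0955] Fw [ 0.04 -0.06  0.46] w 0.0004 q [-1.02  0.6   1.59  0.91  0.68  0.02]
shift now-tool mm [-4.2 -2.4  2.1] shift target-tool mm [-4.2 -2.4  2.2] turn [ 0.013  0.001 -0.002]
```

View pics/s6.png

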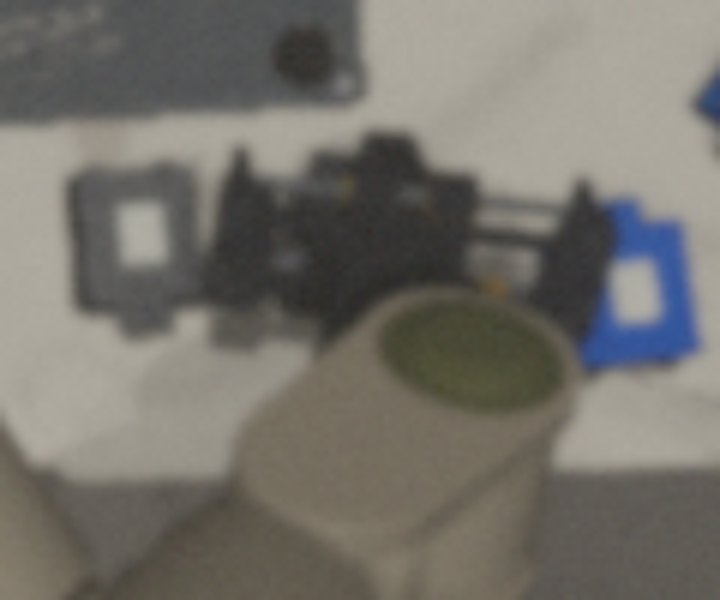

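The gripper hides the lid, so I'll back off along the fingers and look.

```bash
python3 -m creep '{"gripper":[-1,-1,-1,-1,-1],"translation":[[-25,-10,0],[-40,-10,0],[-45,-20,0],[-40,-20,0],[-20,0,0]],"turn":[[0,0,0],[0,0,0],[0,0,0],[0,0,-0.1],[0,0,-0.1]]}' 25
python3 -c "
from h import *
cv2.imwrite('pics/s7.png',cv2.resize(imaging.grab_frame('top')[190:290,320:440,::-1],None,fx=6,fy=6))
cv2.imwrite('pics/s7s.png',imaging.grab_frame('scene')[:,:,::-1])"
```

```text
time_s: 15.0
eef_pos: [0.2762, -0.3761, 0.3131]
tcp_rot: [[0.467, 0.876, -0.117], [-0.057, -0.103, -0.993], [-0.882, 0.471, 0.002]]
wrist_force: [0.3, 0.6, -0.2]
grip_width: 0.0007
```

View pics/s7.png

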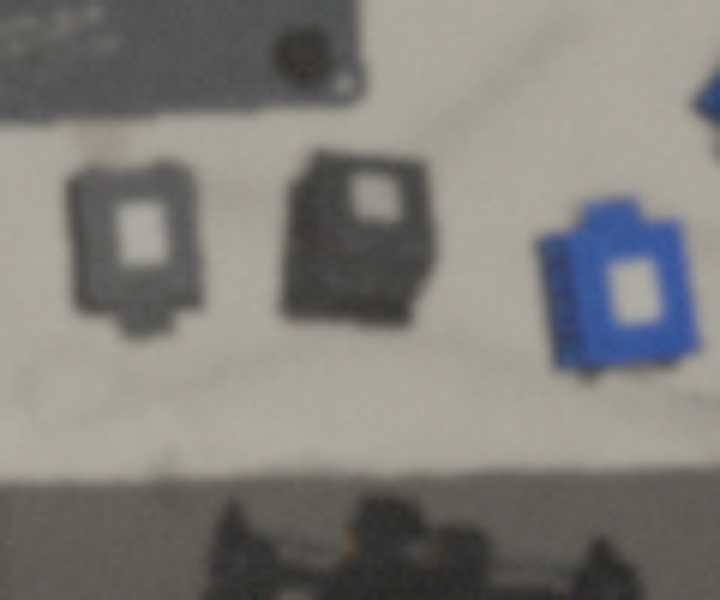

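View pics/s7s.png

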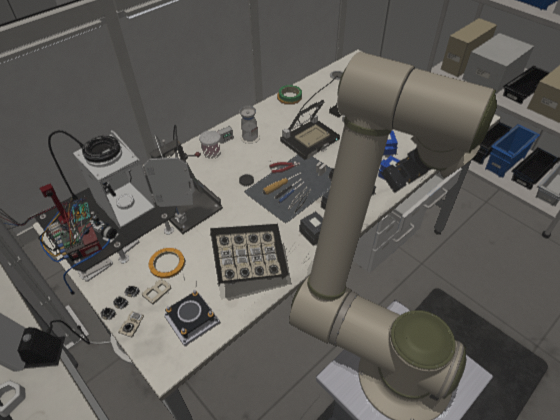

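The lid stopped at roughly 55° when the tip slipped past the tab. I'll go back in lower, under the lid, and push its inner face.

```bash
python3 tip.py -50 70 42
```

```text
tip rel x,y,z mm -131.1 2.0 168.5 tilt 28.4
t 15.1 tcp [ 0.2779 -0.3768  0.3145] point [ 0.3562 -0.387   0.1685] Fw [ 0.08 -1.12  0.99] w 0.0002 q [-1.27  0.31  1.75  0.56  0.95  0.11]
shift now-tool mm [129.9 -14.5   1.7] shift target-tool mm [122.8 -44.6   1.8] turn [ 0.016 -0.003  0.237]
```

```bash
python3 -m creep '{"gripper":[-1,-1,-1,-1,-1],"translation":[[20,-12,0],[30,-12,0],[30,-10,0],[25,-6,0],[15,-2,0]],"turn":[[0,0,0.08],[0,0,0.08],[0,0,0.08],[0,0,0],[0,0,0]]}' 25
python3 tip.py -40 70 42
```

```text
time_s: 15.6
eef_pos: [0.3181, -0.3834, 0.1895]
tcp_rot: [[0.677, 0.725, -0.125], [-0.096, -0.081, -0.992], [-0.73, 0.684, 0.015]]
wrist_force: [-0.6, 0.3, 0.5]
grip_width: 0.0003
tip rel x,y,z mm -55.9 -0.6 68.4 tilt 43.1
t 15.6 tcp [ 0.3181 -0.3834  0.1895] point [ 0.4305 -0.3993  0.0684] Fw [-0.57  0.27  0.52] w 0.0003 q [-1.22  0.57  1.86  1.2   0.71 -0.48]
shift now-tool mm [ 9.7 16.   0.7] shift target-tool mm [ 9.4 16.2  0.5] turn [ 0.014  0.007 -0.02 ]
```

```bash
python3 -m creep '{"gripper":[-1,-1,-1,-1,-1],"translation":[[5,6,0],[7,8,0],[7,8,0],[7,8,0],[6,8,0]],"turn":[[0,0,0],[0,0,0],[0,0,0],[0,0,0],[0,0,0]]}' 25
python3 tip.py 45 82 42
python3 -c "
from h import *
cv2.imwrite('pics/s8.png',cv2.resize(imaging.grab_frame('top')[190:290,320:440,::-1],None,fx=6,fy=6))"
```

```text
time_s: 16.1
eef_pos: [0.3725, -0.3895, 0.1903]
tcp_rot: [[0.678, 0.724, -0.127], [-0.096, -0.085, -0.992], [-0.729, 0.685, 0.012]]
wrist_force: [-0.2, -0.8, -0.5]
grip_width: 0.0005
tip rel x,y,z mm -1.0 0.5 69.3 tilt 43.2
t 16.1 tcp [ 0.3725 -0.3895  0.1903] point [ 0.4851 -0.4053  0.0693] Fw [-0.18 -0.82 -0.5 ] w 0.0005 q [-1.12  0.6   1.75  1.16  0.67 -0.34]
shift now-tool mm [22.3 45.8  1.9] shift target-tool mm [21.3 46.2  1.5] turn [ 0.01   0.006 -0.021]
```

View pics/s8.png

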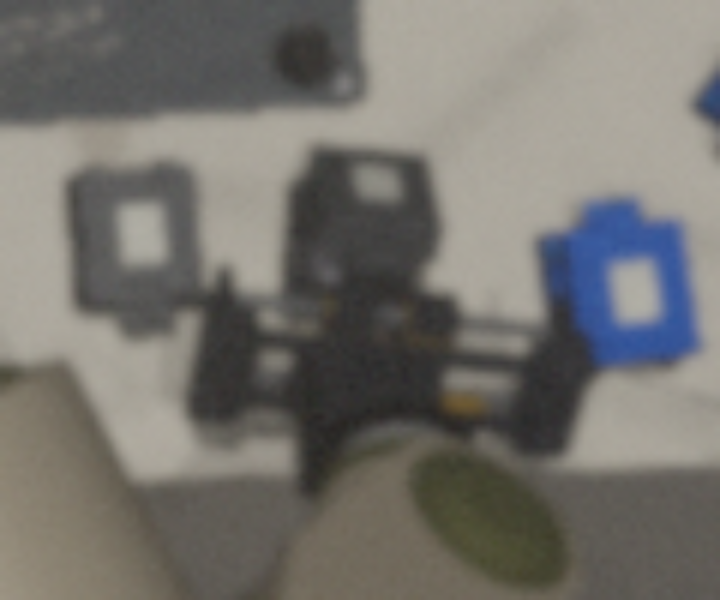

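The lid is being pushed further open, so I'll carry on.

```bash
python3 -m creep '{"gripper":[-1,-1,-1,-1,-1],"translation":[[3,8,0],[5,9,0],[5,10,0],[5,10,0],[4,9,0]],"turn":[[0,0,0],[0,0,0],[0,0,0],[0,0,0],[0,0,0]]}' 25
python3 tip.py 45 82 42
python3 -c "
from h import *
cv2.imwrite('pics/s9.png',cv2.resize(imaging.grab_frame('top')[190:290,320:440,::-1],None,fx=6,fy=6))"
```

```text
time_s: 16.65
eef_pos: [0.4246, -0.3948, 0.209]
tcp_rot: [[0.681, 0.721, -0.127], [-0.098, -0.082, -0.992], [-0.726, 0.688, 0.015]]
wrist_force: [-1.1, 0.5, -4.1]
grip_width: 0.0005
tip rel x,y,z mm 51.8 1.6 88.5 tilt 43.5
t 16.65 tcp [ 0.4246 -0.3948  0.209 ] point [ 0.5376 -0.4111  0.0885] Fw [-1.08  0.51 -4.1 ] w 0.0005 q [-1.03  0.61  1.63  1.06  0.66 -0.14]
shift now-tool mm [ 0.1 -5.2  3. ] shift target-tool mm [ 0.2 -5.2  3.1] turn [ 0.013  0.009 -0.025]
```

View pics/s9.png

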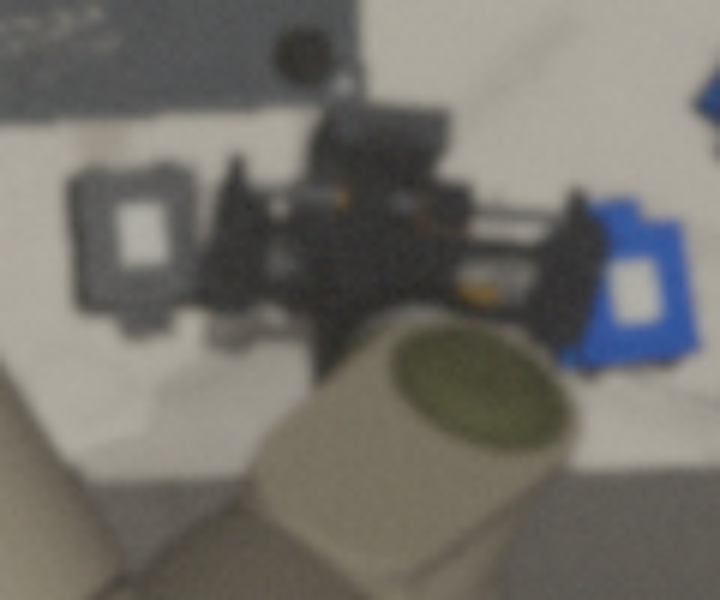

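```bash
python3 -m creep '{"gripper":[-1,-1,-1,-1,-1],"translation":[[-15,-12,0],[-30,-20,0],[-40,-30,0],[-45,-20,0],[-40,-20,0]],"turn":[[0,0,0],[0,0,0],[0,0,-0.1],[0,0,-0.14],[0,0,-0.14]]}' 25
python3 -c "
from h import *
cv2.imwrite('pics/s10.png',cv2.resize(imaging.grab_frame('top')[190:290,320:440,::-1],None,fx=6,fy=6))"; python3 tip.py 0 43 0
```

```text
time_s: 17.2
eef_pos: [0.2477, -0.3698, 0.2727]
tcp_rot: [[0.384, 0.915, -0.121], [-0.061, -0.106, -0.993], [-0.921, 0.388, 0.016]]
wrist_force: [0.5, -1.1, 0.0]
grip_width: 0.0002
tip rel x,y,z mm -181.3 2.1 121.9 tilt 22.2
t 17.25 tcp [ 0.2447 -0.3696  0.2756] point [ 0.3065 -0.3804  0.1219] Fw [ 1.73 -1.65  2.22] w 0.0007 q [-1.32  0.33  1.84  0.47  0.86  0.07]
shift now-tool mm [153.8 200.7   6.2] shift target-tool mm [ 66.6 243.9   4.6] turn [ 0.017  0.019 -0.387]
```

View pics/s10.png

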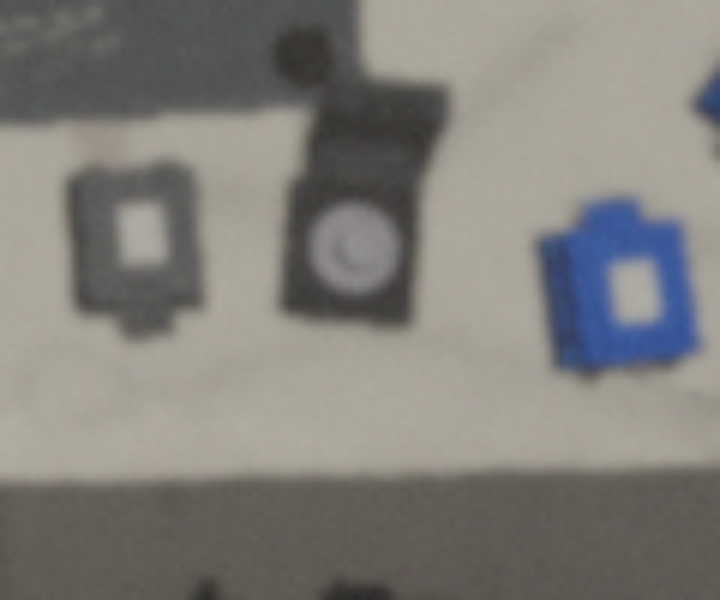

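The lid is fully open and the steel weight shows at crop (355,247). I'll find its centre.

```bash
python3 -c "
from h import *
a=cv2.imread('pics/s10.png');g=cv2.GaussianBlur(cv2.cvtColor(a,cv2.COLOR_BGR2GRAY),(0,0),2)
m=(g[180:310,290:410]>105).astype(np.uint8);M=cv2.moments(m,True);u=M['m10']/M['m00']+290;v=M['m01']/M['m00']+180
print(u,v,np.sqrt(m.sum()/np.pi)*2/6)
print(back('top',(u/6+320-.42,v/6+190-.42),.032),np.linalg.norm(back('top',(300,200),.032)-back('top',(301,200),.032)))
"
```

```text
353.5755274261603 247.60759493670886 14.475980395273021
[ 0.48879962 -0.40438273  0.032     ] 0.00318001498529136
```

```bash
python3 -m creep '{"gripper":[1,1,1,1,1],"translation":[[10,35,0],[10,40,0],[10,40,0],[0,40,0],[0,40,0]],"turn":[[0.01,0,-0.14],[0,0,-0.14],[0,0.01,-0.1],[0,0,0],[0,0,0]]}' 25
python3 -c "
from h import *
goto((.487,-.405,.035),-7.5,0,.166)"
```

```text
time_s: 17.75
eef_pos: [0.4382, -0.3948, 0.2828]
tcp_rot: [[0.027, 0.991, -0.135], [-0.019, -0.134, -0.991], [-0.999, 0.029, 0.015]]
wrist_force: [-0.1, 0.2, -0.4]
grip_width: 0.0382
t 17.75 tcp [ 0.4382 -0.3948  0.2828] point [ 0.4426 -0.398   0.1169] Fw [-0.1   0.17 -0.42] w 0.0382 q [-0.94  0.56  1.38  0.01  1.18  0.77]
shift now-tool mm [83.2 47.4  2.2] shift target-tool mm [81.8 49.7  3.7] turn [-0.004  0.015 -0.029]
```

```bash
python3 -m creep '{"gripper":[1,1,1,1,1],"translation":[[0,20,1],[10,20,2],[15,8,0],[20,0,0],[10,0,0]],"turn":[[0,0.015,-0.029],[0,0,0],[0,0,0],[0,0,0],[0,0,0]]}' 25
python3 -c "
from h import *
goto((.487,-.405,.035),-7.5,0,.166)"
```

```text
time_s: 18.25
eef_pos: [0.4919, -0.4025, 0.2281]
tcp_rot: [[0.008, 0.992, -0.128], [-0.002, -0.128, -0.992], [-1.0, 0.008, 0.001]]
wrist_force: [0.3, -0.1, -0.1]
grip_width: 0.0779
t 18.25 tcp [ 0.4919 -0.4025  0.2281] point [ 0.4932 -0.4028  0.0621] Fw [ 0.32 -0.13 -0.15] w 0.0779 q [-0.87  0.69  1.28  0.01  1.16  0.82]
shift now-tool mm [27.1 -4.8  3.1] shift target-tool mm [27.1 -4.5  3.1] turn [ 0.003  0.001 -0.008]
```

```bash
python3 -m creep '{"gripper":[1,1,1,1,1],"translation":[[3,-5,3],[8,-1,0],[8,0,0],[6,0,0],[0,0,0]],"turn":[[0,0,-0.008],[0,0,0],[0,0,0],[0,0,0],[0,0,0]]}' 25
python3 -c "
from h import *
goto((.487,-.405,.035),-7.5,0,.166)
cv2.imwrite('pics/s11.png',imaging.grab_frame('scene')[:,:,::-1])"
```

```text
time_s: 18.75
eef_pos: [0.4832, -0.4051, 0.2011]
tcp_rot: [[-0.001, 0.992, -0.129], [0.0, -0.129, -0.992], [-1.0, -0.001, -0.0]]
wrist_force: [-0.7, -0.0, 0.4]
grip_width: 0.0883
t 18.75 tcp [ 0.4832 -0.4051  0.2011] point [ 0.4831 -0.405   0.0351] Fw [-0.73 -0.04  0.39] w 0.0883 q [-0.88  0.72  1.32 -0.    1.1   0.82]
shift now-tool mm [ 0.1  3.7 -0.5] shift target-tool mm [ 0.1  3.7 -0.5] turn [ 0.001 -0.     0.001]
```

View pics/s11.png

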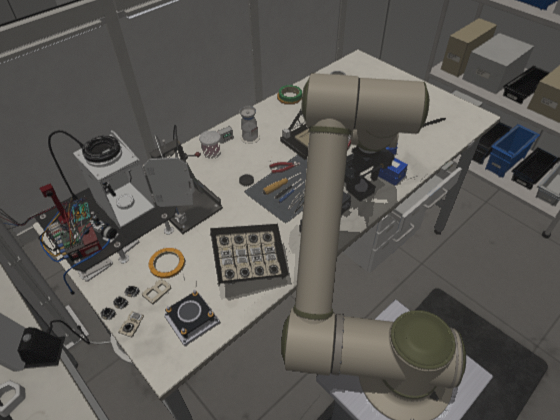

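```bash
python3 -m creep '{"gripper":[-1,-1,-1,-1,-1],"translation":[[0,3,0],[0,0,0],[0,0,0],[0,0,0],[0,0,0]],"turn":[[0,0,0],[0,0,0],[0,0,0],[0,0,0],[0,0,0]]}' 30
python3 -m creep '{"gripper":[-1,-1,-1,-1,-1],"translation":[[0,0,0],[0,0,0],[0,0,0],[0,0,0],[0,0,0]],"turn":[[0,0,0],[0,0,0],[0,0,0],[0,0,0],[0,0,0]]}' 35
```

```text
time_s: 19.3
eef_pos: [0.487, -0.4056, 0.2029]
tcp_rot: [[0.001, 0.992, -0.129], [-0.002, -0.129, -0.992], [-1.0, 0.001, 0.002]]
wrist_force: [0.6, 0.5, 0.0]
grip_width: 0.0499
time_s: 19.8
eef_pos: [0.487, -0.4056, 0.203]
tcp_rot: [[0.001, 0.992, -0.129], [-0.002, -0.129, -0.992], [-1.0, 0.002, 0.002]]
wrist_force: [-0.1, -0.5, -0.3]
grip_width: 0.022
```

```bash
python3 -m creep '{"gripper":[-1,-1,-1,-1,-1],"translation":[[0,0,0],[0,0,0],[0,0,0],[0,0,0],[0,0,0]],"turn":[[0,0,0],[0,0,0],[0,0,0],[0,0,0],[0,0,0]]}' 35
```

```text
time_s: 20.3
eef_pos: [0.487, -0.4055, 0.203]
tcp_rot: [[0.001, 0.992, -0.129], [-0.002, -0.129, -0.992], [-1.0, 0.002, 0.002]]
wrist_force: [-0.7, 0.3, 0.5]
grip_width: 0.0227
```

```bash
python3 -m creep '{"gripper":[-1,-1,-1,-1,-1],"translation":[[-4,0,0],[-8,0,0],[-12,0,0],[-15,0,0],[-15,0,0]],"turn":[[0,0,0],[0,0,0],[0,0,0],[0,0,0],[0,0,0]]}' 35
python3 -c "
from h import *
cv2.imwrite('pics/s12.png',imaging.grab_frame('scene')[:,:,::-1])"
python3 -m creep '{"gripper":[-1,-1,-1,-1,-1],"translation":[[-15,0,0],[-30,0,0],[-30,0,0],[-30,0,0],[-20,0,0]],"turn":[[0,0,0],[0,0,0],[0,0,0],[0,0,0],[0,0,0]]}' 35
python3 -c "
from h import *
cv2.imwrite('pics/t12.png',imaging.grab_frame('top')[:,:,::-1])
cv2.imwrite('pics/s13.png',imaging.grab_frame('scene')[:,:,::-1])"
```

```text
time_s: 20.8
eef_pos: [0.4865, -0.4051, 0.2576]
tcp_rot: [[-0.004, 0.992, -0.129], [0.003, -0.129, -0.992], [-1.0, -0.004, -0.003]]
wrist_force: [-0.6, -0.9, -4.5]
grip_width: 0.0224
time_s: 21.35
eef_pos: [0.4862, -0.4047, 0.3894]
tcp_rot: [[-0.004, 0.992, -0.129], [0.003, -0.129, -0.992], [-1.0, -0.004, -0.003]]
wrist_force: [0.2, 0.5, -2.8]
grip_width: 0.0225
```

View pics/s13.png

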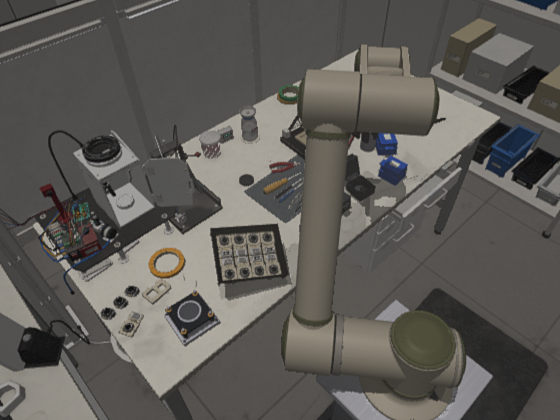

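View pics/t12.png

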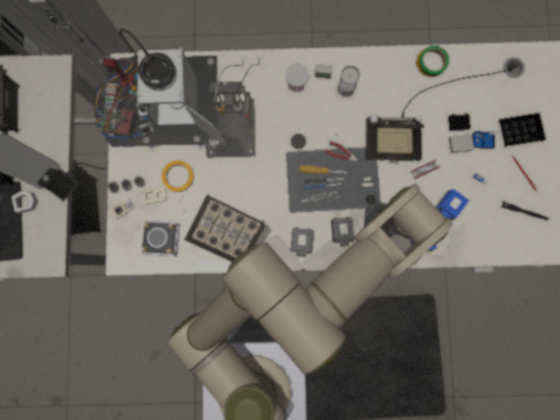

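The weight is in the gripper (force down by about 4 N), and the empty case stands open. While travelling, I'll refine the ring centre by an ellipse fit.

```bash
cat > ring.py <<'E'
from h import *
from scipy.optimize import minimize
def fit(n,img,p0):
    g=cv2.cvtColor(img,cv2.COLOR_BGR2GRAY).astype(np.float32)
    th=np.linspace(0,2*np.pi,90,endpoint=False)
    def samp(c,r,z):
        uv=proj(n,np.c_[c[0]+r*np.cos(th),c[1]+r*np.sin(th),np.full(90,z)]).astype(np.float32)
        return cv2.remap(g,uv[:,:1].copy(),uv[:,1:].copy(),cv2.INTER_CUBIC).mean()
    f=lambda p:-(2*samp(p/100,.0285,.0475)-samp(p/100,.0235,.0455)-samp(p/100,.034,.0435))
    r=minimize(f,np.array(p0)*100,method='Nelder-Mead',options=dict(xatol=.005)); return r.x/100,-r.fun
if __name__=="__main__":
    print(fit("top",cv2.imread("pics/t12.png"),(.485,.2915)),fit("scene",cv2.imread("pics/s13.png"),(.485,.2925)))
E
python3 ring.py
python3 -m creep '{"gripper":[-1,-1,-1,-1,-1],"translation":[[0,-2,-20],[0,-5,-40],[0,-5,-40],[0,-5,-40],[0,-5,-40]],"turn":[[0,0,0],[0,0,0],[0,0,0],[0,0,0],[0,0,0]]}' 35
python3 -m creep '{"gripper":[-1,-1,-1,-1,-1],"translation":[[0,-5,-40],[0,-5,-40],[0,-5,-40],[0,-5,-40],[0,-5,-40]],"turn":[[0,0,0],[0,0,0],[0,0,0],[0,0,0],[0,0,0]]}' 35
python3 -c "
from h import *
goto((.485,.292,.12),-7.5,0,.166)"
```

```text
(array([0.48608415, 0.29161139]), np.float64(54.44117736816406)) (array([0.48503175, 0.29340199]), np.float64(168.55160522460938))
time_s: 21.95
eef_pos: [0.4862, -0.2215, 0.3826]
tcp_rot: [[-0.008, 0.991, -0.136], [0.006, -0.136, -0.991], [-1.0, -0.009, -0.005]]
wrist_force: [0.3, -0.4, -4.8]
grip_width: 0.0223
time_s: 22.45
eef_pos: [0.4859, -0.0114, 0.3776]
tcp_rot: [[-0.017, 0.99, -0.138], [0.01, -0.138, -0.99], [-1.0, -0.018, -0.008]]
wrist_force: [0.5, -0.2, -4.5]
grip_width: 0.0227
t 22.45 tcp [ 0.4859 -0.0114  0.3776] point [ 0.4831 -0.0097  0.2116] Fw [ 0.55 -0.23 -4.5 ] w 0.0227 q [-0.27  0.3   1.51  0.01  1.35  1.44]
shift now-tool mm [  94.7  -41.  -299.6] shift target-tool mm [  91.6  -40.5 -300.7] turn [-0.007 -0.008  0.018]
```

```bash
python3 -m creep '{"gripper":[-1,-1,-1,-1,-1],"translation":[[0,-5,-40],[0,-6,-40],[0,-6,-40],[0,-6,-40],[0,-5,-40]],"turn":[[0,0,0.018],[0,0,0],[0,0,0],[0,0,0],[0,0,0]]}' 35
python3 -m creep '{"gripper":[-1,-1,-1,-1,-1],"translation":[[0,-5,-40],[0,-4,-25],[5,-2,-10],[10,0,0],[10,0,0]],"turn":[[0,0,0],[0,0,0],[0,0,0],[0,0,0],[0,0,0]]}' 35
python3 -c "
from h import *
goto((.4855,.2925,.1),-7.5,0,.166)
cv2.imwrite('pics/t14.png',imaging.grab_frame('top')[:,:,::-1])
s=imaging.grab_frame('scene')[:,:,::-1]
cv2.imwrite('pics/s14.png',s)
cv2.imwrite('pics/s14z.png',cv2.resize(s[220:360,130:260],None,fx=4.2,fy=4.2,interpolation=cv2.INTER_CUBIC))"
```

```text
time_s: 22.95
eef_pos: [0.4826, 0.199, 0.3732]
tcp_rot: [[-0.008, 0.99, -0.138], [0.008, -0.138, -0.99], [-1.0, -0.009, -0.007]]
wrist_force: [-0.2, -0.1, -3.7]
grip_width: 0.0228
time_s: 23.45
eef_pos: [0.4793, 0.2813, 0.3419]
tcp_rot: [[-0.015, 0.991, -0.133], [0.006, -0.133, -0.991], [-1.0, -0.015, -0.004]]
wrist_force: [0.6, -0.0, -3.9]
grip_width: 0.0226
t 23.45 tcp [0.4793 0.2813 0.3419] point [0.4768 0.2823 0.1759] Fw [ 0.6  -0.   -3.95] w 0.0226 q [0.32 0.44 1.38 0.01 1.33 2.02]
shift now-tool mm [ 75.9   5.9 -11.6] shift target-tool mm [ 75.9   4.7 -11.9] turn [-0.002 -0.004  0.015]
```

View pics/s14z.png

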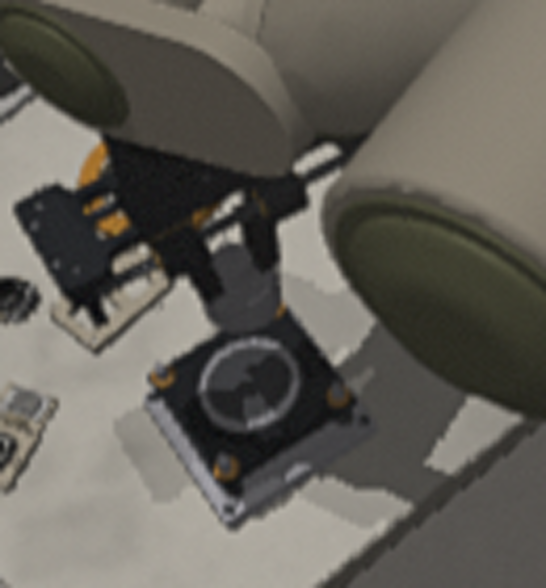

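View pics/t14.png

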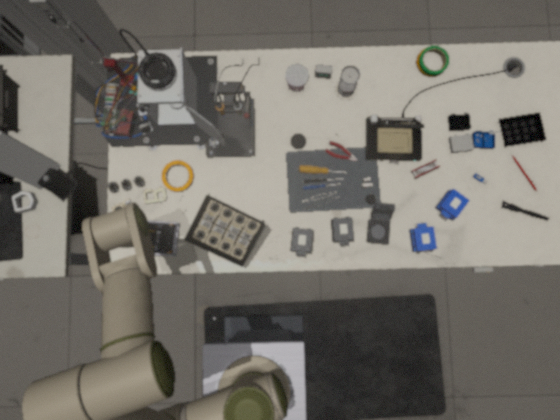

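The weight hangs straight above the jig, and the other two lids are shut. I'll lower it to about 25 mm above the seat and compare.

```bash
python3 -m creep '{"gripper":[-1,-1,-1,-1,-1],"translation":[[10,3,-6],[18,2,-5],[20,0,0],[15,0,0],[2,0,0]],"turn":[[0,0,0.015],[0,0,0],[0,0,0],[0,0,0],[0,0,0]]}' 35
python3 -c "
from h import *
goto((.4855,.2925,.1),-7.5,0,.166)
s=imaging.grab_frame('scene')[:,:,::-1]
cv2.imwrite('pics/s15.png',s)
import ring
S=telemetry.state(); t=S['eef_pos']+.166*S['tcp_rot'][:,0]; ax=S['tcp_rot'][:,0]
z=cv2.resize(s[260:350,150:250],None,fx=6,fy=6,interpolation=cv2.INTER_CUBIC)
th=np.linspace(0,2*np.pi,60)
def circ(c,r,col):
    q=((proj('scene',np.c_[c[0]+r*np.cos(th),c[1]+r*np.sin(th),np.full(60,c[2])])-[150,260]+.5)*6).astype(np.int32); cv2.polylines(z,[q],True,col,1)
b=t+.031*ax; circ(b,.023,(0,0,255)); circ(b-ax*.026,.023,(0,255,255)); circ((.4855,.2925,.0475),.0265,(0,255,0));circ((.4855,.2925,.0475),.0305,(0,255,0))
cv2.imwrite('pics/s15z.png',z)"
```

```text
time_s: 24.05
eef_pos: [0.4876, 0.286, 0.2748]
tcp_rot: [[0.0, 0.99, -0.142], [0.003, -0.142, -0.99], [-1.0, -0.0, -0.003]]
wrist_force: [-0.0, 0.1, -3.4]
grip_width: 0.0226
t 24.05 tcp [0.4876 0.286  0.2748] point [0.4876 0.2865 0.1088] Fw [-0.05  0.06 -3.41] w 0.0226 q [0.32 0.53 1.45 0.   1.16 2.03]
shift now-tool mm [ 8.8 -3.  -6.1] shift target-tool mm [ 8.8 -2.9 -6.1] turn [-0.011 -0.003  0.   ]
```

View pics/s15z.png

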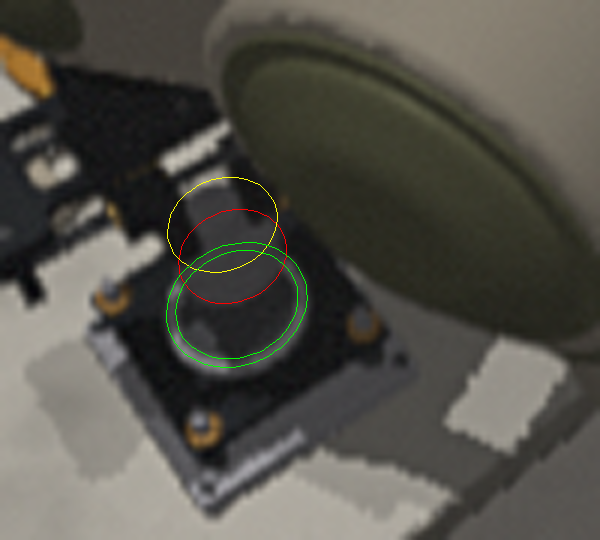

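```bash
python3 -c "
import cv2,numpy as np
s=cv2.imread('pics/s15.png')[270:330,165:215]
s=np.clip((s.astype(float)-15)*2.2,0,255).astype(np.uint8)
cv2.imwrite('pics/s15e.png',cv2.resize(s,None,fx=10,fy=10,interpolation=cv2.INTER_CUBIC))"
```

```text
(no output)
```

View pics/s15e.png

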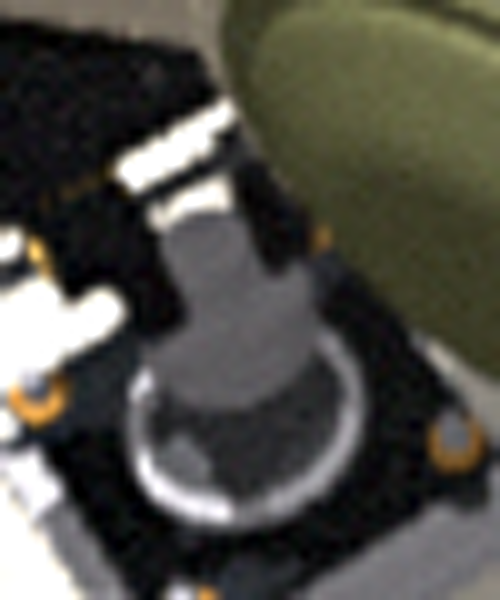

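The weight hangs centred under the gripper to about 1.5 mm. Combining both cameras puts the seat at about (0.485, 0.292), within the 3.5 mm play. I'll centre on it first, then lower.

```bash
python3 -m creep '{"gripper":[-1,-1,-1,-1,-1],"translation":[[4,-3,-5],[5,0,0],[2,0,0],[0,0,0],[0,0,0]],"turn":[[0,0,0],[0,0,0],[0,0,0],[0,0,0],[0,0,0]]}' 35
python3 -c "
from h import *
goto((.485,.292,.08),-7.5,0,.166)
"
```

```text
time_s: 24.6
eef_pos: [0.4861, 0.2912, 0.2663]
tcp_rot: [[0.006, 0.99, -0.143], [0.004, -0.143, -0.99], [-1.0, 0.005, -0.005]]
wrist_force: [0.5, -0.3, -4.0]
grip_width: 0.0225
t 24.6 tcp [0.4861 0.2912 0.2663] point [0.487  0.2919 0.1003] Fw [ 0.5  -0.25 -3.99] w 0.0225 q [0.33 0.54 1.46 0.   1.14 2.04]
shift now-tool mm [20.3 -1.3 -0.6] shift target-tool mm [20.3 -1.2 -0.7] turn [-0.013 -0.005 -0.005]
```

```bash
python3 -m creep '{"gripper":[-1,-1,-1,-1,-1],"translation":[[4,-2,0],[5,0,0],[4,0,0],[3,0,0],[0,0,0]],"turn":[[0,0,-0.005],[0,0,0],[0,0,0],[0,0,0],[0,0,0]]}' 35
python3 -c "
from h import *
goto((.485,.292,.07),-7.5,0,.166)
s=imaging.grab_frame('scene')[:,:,::-1][270:330,165:215]
s=np.clip((s.astype(float)-15)*2.2,0,255).astype(np.uint8)
cv2.imwrite('pics/s16e.png',cv2.resize(s,None,fx=10,fy=10,interpolation=cv2.INTER_CUBIC))"
```

```text
time_s: 25.1
eef_pos: [0.4839, 0.2916, 0.2491]
tcp_rot: [[0.0, 0.99, -0.143], [0.005, -0.143, -0.99], [-1.0, -0.0, -0.005]]
wrist_force: [-0.0, 0.2, -3.6]
grip_width: 0.0224
t 25.1 tcp [0.4839 0.2916 0.2491] point [0.484  0.2924 0.0831] Fw [-0.03  0.17 -3.57] w 0.0224 q [0.33 0.56 1.48 0.01 1.1  2.04]
shift now-tool mm [13.1  1.  -0.5] shift target-tool mm [13.1  1.  -0.6] turn [-0.013 -0.005  0.   ]
```

View pics/s16e.png

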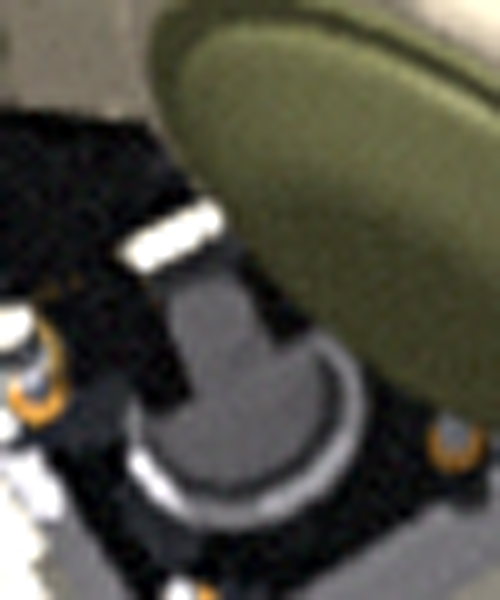

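In the picture the weight looks a little low and left in the ring, so I'll check it with a fit overlay before lowering.

```bash
python3 -c "
from h import *
s=imaging.grab_frame('scene')[:,:,::-1]; cv2.imwrite('pics/s17.png',s)
S=telemetry.state(); ax=S['tcp_rot'][:,0]; t=S['eef_pos']+.166*ax
print(t)
z=cv2.resize(s[280:330,165:215],None,fx=12,fy=12,interpolation=cv2.INTER_CUBIC)
z=np.clip((z.astype(float)-15)*2.2,0,255).astype(np.uint8)
th=np.linspace(0,2*np.pi,80)
def circ(c,r,col):
    q=((proj('scene',np.c_[c[0]+r*np.cos(th),c[1]+r*np.sin(th),np.full(80,c[2])])-[165,280]+.5)*12).astype(np.int32); cv2.polylines(z,[q],True,col,1)
b=t+.031*ax; circ(b,.023,(0,0,255)); 
for r in(.0265,.0305): circ((.485,.2934,.0475),r,(0,255,0))
cv2.imwrite('pics/s17z.png',z)"
```

```text
[0.48418473 0.29252426 0.08355585]
```

View pics/s17z.png

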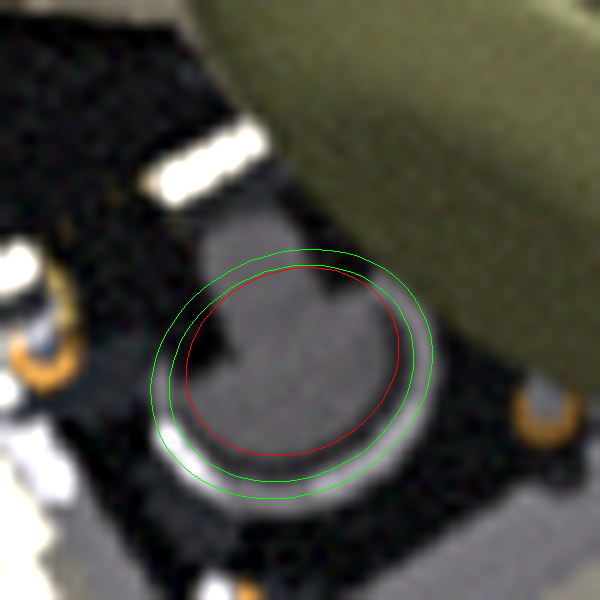

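```bash
python3 -m creep '{"gripper":[-1,-1,-1,-1,-1],"translation":[[0,0.5,1.5],[3,0,0],[3,0,0],[3,0,0],[0,0,0]],"turn":[[0,0,0],[0,0,0],[0,0,0],[0,0,0],[0,0,0]]}' 35
python3 -c "
from h import *
goto((.4845,.291,.07),-7.5,0,.166)
"
```

```text
time_s: 25.7
eef_pos: [0.4845, 0.29, 0.2402]
tcp_rot: [[0.002, 0.99, -0.143], [0.006, -0.143, -0.99], [-1.0, 0.002, -0.006]]
wrist_force: [1.1, -0.6, -3.6]
grip_width: 0.022
t 25.7 tcp [0.4845 0.29   0.2402] point [0.4849 0.2909 0.0742] Fw [ 1.11 -0.61 -3.61] w 0.022 q [0.33 0.57 1.49 0.01 1.07 2.04]
shift now-tool mm [ 4.2 -0.1 -1. ] shift target-tool mm [ 4.2 -0.1 -1. ] turn [-0.013 -0.006 -0.002]
```

The weight's bottom is now below the rim top with no contact force, so it's inside the ring. I'll press on gently.

```bash
python3 -m creep '{"gripper":[-1,-1,-1,-1,-1],"translation":[[2,0,0],[2,0,0],[1,0,0],[0,0,0],[0,0,0]],"turn":[[0,0,0],[0,0,0],[0,0,0],[0,0,0],[0,0,0]]}' 35
python3 -c "
from h import *
goto((.4845,.291,.068),-7.5,0,.166)
"
```

```text
time_s: 26.2
eef_pos: [0.4845, 0.2901, 0.2353]
tcp_rot: [[0.003, 0.99, -0.143], [0.006, -0.143, -0.99], [-1.0, 0.002, -0.006]]
wrist_force: [-0.1, 0.0, -2.0]
grip_width: 0.0229
t 26.2 tcp [0.4845 0.2901 0.2353] point [0.485  0.291  0.0693] Fw [-0.08  0.02 -2.02] w 0.0229 q [0.33 0.58 1.49 0.01 1.06 2.04]
shift now-tool mm [ 1.3 -0.1 -0.9] shift target-tool mm [ 1.3 -0.1 -0.9] turn [-0.012 -0.006 -0.002]
```

The plate is taking load. I'll lower 1.5 mm more, release and retreat.

```bash
python3 -m creep '{"gripper":[-1,-1,-1,-1,-1],"translation":[[1,0,0],[0.7,0,0],[0,0,0],[0,0,0],[0,0,0]],"turn":[[0,0,0],[0,0,0],[0,0,0],[0,0,0],[0,0,0]]}' 35
python3 -m creep '{"gripper":[0.2,0.2,0.4,0.4,0.4],"translation":[[0,0,0],[0,0,0],[0,0,0],[0,0,0],[0,0,0]],"turn":[[0,0,0],[0,0,0],[0,0,0],[0,0,0],[0,0,0]]}' 20
```

```text
time_s: 26.7
eef_pos: [0.4845, 0.2901, 0.2341]
tcp_rot: [[0.004, 0.99, -0.143], [0.006, -0.143, -0.99], [-1.0, 0.003, -0.006]]
wrist_force: [-0.8, -0.0, -1.3]
grip_width: 0.0222
time_s: 27.2
eef_pos: [0.485, 0.2902, 0.2347]
tcp_rot: [[0.006, 0.99, -0.143], [0.007, -0.143, -0.99], [-1.0, 0.005, -0.008]]
wrist_force: [-0.0, -0.5, -0.7]
grip_width: 0.0599
```

```bash
python3 -m creep '{"gripper":[0.4,0.4,0.4,0.4,0.4],"translation":[[-10,0,0],[-25,0,0],[-40,0,0],[-40,0,0],[-40,0,0]],"turn":[[0,0,0],[0,0,0],[0,0,0],[0,0,0],[0,0,0]]}' 20
python3 -m creep '{"gripper":[0.4,0.4,0.4,0.4,0.4],"translation":[[-10,0,30],[0,0,45],[0,0,45],[0,0,40],[0,0,20]],"turn":[[0,0,0],[0,0,0],[0,0,0],[0,0,0],[0,0,0]]}' 20
python3 -c "
from h import *
t=imaging.grab_frame('top')[:,:,::-1]; s=imaging.grab_frame('scene')[:,:,::-1]
cv2.imwrite('pics/t20.png',t);cv2.imwrite('pics/s20.png',s)
a=cv2.resize(t[205:265,130:190],None,fx=6.5,fy=6.5,interpolation=cv2.INTER_CUBIC);b=cv2.resize(s[280:340,160:220],None,fx=6.5,fy=6.5,interpolation=cv2.INTER_CUBIC)
cv2.imwrite('pics/z20.png',np.clip(np.hstack([a,b]).astype(float)*1.5,0,255).astype(np.uint8))"
```

```text
time_s: 27.7
eef_pos: [0.4838, 0.2889, 0.3926]
tcp_rot: [[-0.004, 0.99, -0.143], [0.004, -0.143, -0.99], [-1.0, -0.004, -0.003]]
wrist_force: [0.5, 0.8, -0.1]
grip_width: 0.0617
time_s: 28.2
eef_pos: [0.4556, 0.1073, 0.4122]
tcp_rot: [[0.015, 0.99, -0.137], [0.007, -0.137, -0.991], [-1.0, 0.013, -0.009]]
wrist_force: [-0.1, 0.0, 0.9]
grip_width: 0.0619
```

View pics/z20.png

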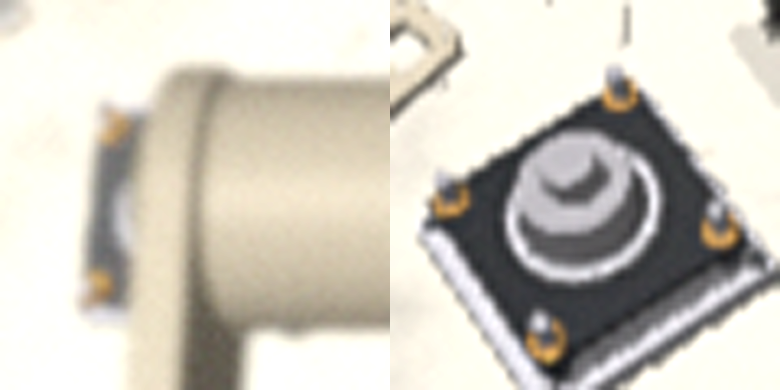

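View pics/t20.png

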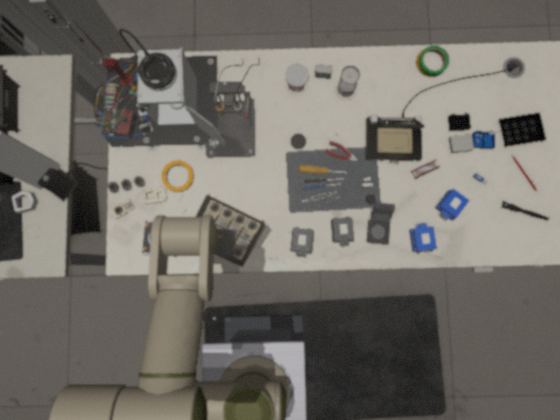

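The weight stands in the ring. I'll check by overlay that it is seated flat and the plate is down.

```bash
python3 -c "
from h import *
s=cv2.imread('pics/s20.png')
F=11
th=np.linspace(0,2*np.pi,80)
def mk(dz,out,img,c=(.485,.2934),w=None):
    z=np.clip(cv2.resize(img[290:335,170:210],None,fx=F,fy=F,interpolation=cv2.INTER_CUBIC).astype(float)*1.4,0,255).astype(np.uint8)
    def circ(c,zz,r,col):
        q=((proj('scene',np.c_[c[0]+r*np.cos(th),c[1]+r*np.sin(th),np.full(80,zz)])-[170,290]+.5)*F).astype(np.int32); cv2.polylines(z,[q],True,col,1)
    circ(c,.0475-dz,.0265,(0,255,0));circ(c,.0475-dz,.0305,(0,255,0))
    if w is not None:
        circ(w,.043-dz,.023,(0,0,255));circ(w,.069-dz,.023,(0,0,255));circ(w,.087-dz,.012,(255,255,0))
    return z
A=mk(0,'',s,w=(.485,.2934));B=mk(.006,'',s,w=(.485,.2934))
cv2.imwrite('pics/z21.png',np.hstack([A,B])[:, :800])"
```

```text
(no output)
```

View pics/z21.png

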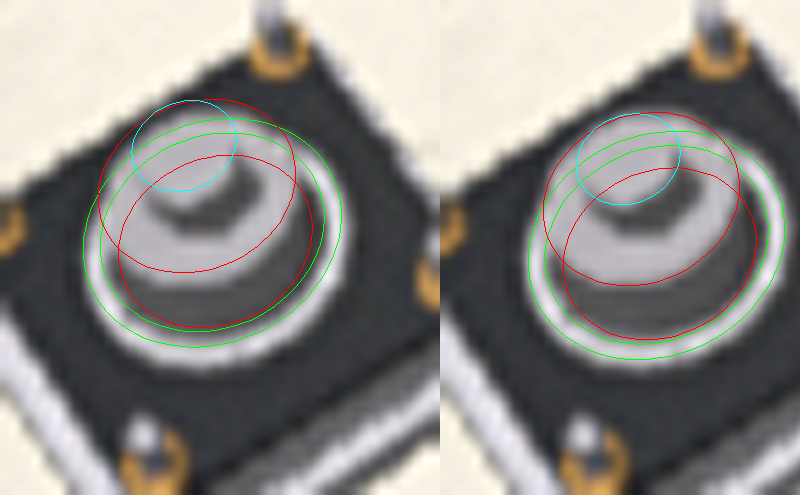

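The plate-down overlay fits ring, body and knob. The weight sits flat and the plate is fully down. I'll settle for a moment and hand in.

```bash
python3 -m creep '{"gripper":[0.4,0.4,0.4,0.4,0.4],"translation":[[0,0,0],[0,0,0],[0,0,0],[0,0,0],[0,0,0]],"turn":[[0,0,0],[0,0,0],[0,0,0],[0,0,0],[0,0,0]]}' 20
python3 -c "
from rig import job
print(job.sign_off())"
```

```text
time_s: 28.8
eef_pos: [0.4561, 0.1106, 0.4131]
tcp_rot: [[0.016, 0.991, -0.135], [0.008, -0.135, -0.991], [-1.0, 0.014, -0.01]]
wrist_force: [-0.2, -0.8, -0.3]
grip_width: 0.0616
the job is handed in; nothing more can be done
None
```

The weight now stands in the ring on the jig's pressure plate, and I handed the job in at 28.8 s. `sign_off` gives no verdict, so this rests on my own checks.

- **Finding the heavy case:** I lifted two of the three cases with the lids shut. The middle one (near y = -0.29) read about -2.3 N, so it holds a blank. The rightmost one (near y = -0.41) read about -6.3 N, so it holds the weight. I did not lift the third case, because there is only one heavy one.
- **Opening:** I stood both cases back upright and opened only the heavy one. On the first try the fingertip slipped past the tab with the lid at roughly 55°. A second push on the lid's inner face opened it to about 1.9 rad (estimated).
- **Placing:** I lifted the weight out by its knob, carried it over the tray, lowered it into the ring and moved the arm clear.
- **Last checks:** In the scene picture the ring and weight match the outlines for the plate 6 mm down, not the plate-up ones, so the weight looks flat and the plate fully down. The top picture shows all three cases upright and the other two lids shut. The tweezers, spare board, tape roll and carrier frame looked unmoved, but only by eye. The arm is clear of everything.
- **Disagreements:** The two cameras placed the ring about 2 mm apart, within the 3.5 mm play. The gripper read 22.5 mm on the 24 mm knob, but the hold was firm.

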